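# Back the dispensing dial up one notch

## Task

The dispensing needle skipped the part that has just gone past it, so bring that part back: with a fingertip, lift the dial's ratchet pawl by its upright tab and throw it right over onto its rest, then gently push one of the dial's upright pegs to turn the dial back exactly one notch (clockwise seen from above). Then tip the pawl forward again so that it drops fully home in the notch, and leave it. Only push with the fingers: pinch and pick up nothing, and leave the loose things on the bench and on the base plate where they stand.

Things in the scene. Friction and masses are not known exactly. Their poses are not given: they have to be found in the camera images.
- fixture: the hand-indexed dispensing dial, bolted down: grey base plate 360 x 420 x 14 mm (x -195 to 165, y -190 to 230 mm in this frame), a drum, and a round dial 270 mm across that turns about the vertical. A clear syringe hangs over the rim from a 264 mm tall column (at x 95, y 165 mm). Origin on the dial's axis at bench height, z up
- dial_axis (a point): centre of the dial's face, 70 mm above the bench, on the axis. On the face: round brass parts in nests (tops 17 mm above the face) on a circle of 92 mm radius, a hub of 30 mm radius (20 mm high), four pegs, and along the rim from 112 to 135 mm radius twelve steel one-way teeth, 13 mm high
- tooth (a point): top of the tooth that stops the pawl at the start; teeth are 30 degrees apart with a notch between each two, one side of a notch square, the other sloping
- needle_tip (a point): tip of the dispensing needle, 95 mm above the bench; the syringe barrel over it (23 mm across) begins 45 mm higher
- dial (a joint): turn of the dial in rad, starts within 0.02 of 0, grows as the dial turns BACKWARD (clockwise from above). One notch is 0.524. With the pawl home it has 0.04 play backward, then stops; forward the slopes lift the pawl. About 2 N at a peg turns it, it stays where left. Pawl let down at 0.46 to 0.55 drops home; before that, it drops as the dial is pushed on; past 0.56 it lies on the next tooth
- peg_a (a point): top centre of one of four upright steel pegs by which the dial is turned by hand: 12 mm thick, standing 45 mm up from the dial's face (top 115 mm above the bench), 60 mm from the axis, 90 degrees apart. At the start peg_a is the one nearest the fixture's -x side
- peg_b (a point): top centre of the next peg, 90 degrees counter-clockwise (from above) from peg_a
- peg_c (a point): top centre of the peg opposite peg_a
- peg_d (a point): top centre of the peg 90 degrees clockwise (from above) from peg_a
- pawl (a joint): lift of the steel ratchet pawl in rad about a level pin: 0 home in the notch, about 0.2 lying on a tooth, 1.45 thrown over on its rest. Only its weight holds it (under 1.5 N at the tab): past about 0.95 it falls over onto its rest and stays, below that it falls back to the dial. It is one L-shaped piece, arm and tab: a fingertip in the crook of the L pushes the tab back or the arm ahead
- pawl_pivot (a point): centre of the pawl's pivot pin, fixed beside the rim, 84 mm above the bench. The level direction from here to pawl_nose while the pawl is home is called ahead
- pawl_nose (a point): point on top of the pawl over its nose: at start 62 mm ahead of the pivot and 12 mm higher. The arm is 12 mm wide, its top face 12 mm above the pivot; it ends 68 mm ahead. Thrown over, the arm stands nearly upright (7 degrees ahead of vertical, top 70 mm above the pivot), its rear face 4 to 8 mm behind the pivot: pushing that face ahead, 35 to 60 mm above the pivot, tips the pawl home
- pawl_tab (a point): top centre of the pawl's upright finger tab: at start 65 mm above and 11 mm ahead of the pivot, leaning 10 degrees ahead; its upper 28 mm are a plate 28 mm wide (across) and 10 mm thick. Pushing its ahead face backward, 30 to 60 mm above the pivot, until it passes about 25 mm behind the pivot, lifts the pawl and throws it over; then the tab points backward, 17 degrees above level
- adhesive_jar: bystander: white jar with a black lid, 38 mm across, 55 mm high, standing on the base plate; origin at the centre of its underside
- spare_part_1: bystander: loose round brass part, 23 mm across, 16 mm high, standing on the base plate; origin at the centre of its underside
- spare_part_2: bystander: another such part
- tweezers: bystander: steel tweezers 127 mm long, 8 mm high, lying on the bench along its own x; origin at the middle, at bench height
- steel_dish: bystander: round steel dish 84 mm across, 22 mm high; origin under its centre
- solvent_bottle: bystander: clear bottle with a white cap, 60 mm across, 130 mm high; origin under its centre
- part_tray: bystander: black divided tray 130 x 180 x 22 mm; origin under its centre
- syringe_barrel: bystander: spare clear syringe barrel lying on the bench along its own x, 114 mm long, 33 mm high; origin under its middle

How it is judged:
On the way, in this order (a step that is already met when the one before it is completed fails the run):
1. the pawl is thrown right over onto its rest, the dial not yet turned (value of joint pawl above 1.3 rad and value of joint dial between -0.15 and 0.15 rad), for 0.2 s.
2. the dial is turned back one notch (value of joint dial between 0.42 and 0.61 rad), for 0.2 s.
At the end, for the whole second after the job is handed in: the dial stands one notch back from its start (0.42 to 0.61 rad backward), at rest, the pawl is fully down in the notch (lift under 0.07 rad) and every loose thing is within 25 mm of where it stood (all of step 2 and value of joint pawl below 0.07 rad and velocity of joint dial between -0.03 and 0.03 rad/s and velocity of joint pawl between -0.1 and 0.1 rad/s and distance of each of adhesive_jar, spare_part_1, spare_part_2, tweezers, steel_dish, solvent_bottle, part_tray, syringe_barrel from where it was at the start of the episode below 0.025 m); the robot touches nothing.
It fails at once if the dial is turned back well past one notch (over 0.85 rad) or turned forward by half a notch (value of joint dial above 0.85 rad or value of joint dial below -0.26 rad).
It fails at once if the fingers pinch, force or lean hard on any part of the dispensing dial (over 25 N) (contact force between the fingers and fixture above 25 N).
It fails at once if a loose thing is carried or knocked away (over 25 mm) (distance of any of adhesive_jar, spare_part_1, spare_part_2, tweezers, steel_dish, solvent_bottle, part_tray, syringe_barrel from where it was at the start of the episode above 0.025 m).
It also fails if it takes over 53 s, if anything falls off the work surface, if the arm or the gripper's body presses on something with over 40 N, if the wrist force passes 120 N, or if a joint passes its speed limit or range.

## Robot

A 6-joint arm with a two-finger parallel gripper is mounted at the origin on the work surface. World frame = base frame: x ahead of the robot, y to its left, z up, the work surface at z = 0. Lengths are in m, angles in rad, forces in N, time in s.
With the tool pointing down it reaches from about 0.35 to 0.975 m from the base axis. Payload 4.9 kg.
Tool frame: the origin (TCP) lies on the centre line of the jaws, within the pads' length; the fingertips stand 11 mm ahead of it and the grasp point (between the pads) lies 8 mm behind it; z points along the fingers, y is the direction in which the jaws open and shut (so a half turn about z gives the same grasp; the last joint's range is limited). The gripper opens to 85 mm and grips with 20 to 120 N. Pads are 22 mm wide; open, the fingers measure 114 mm over their backs; the gripper's body (76 mm by 85 mm) begins 54 mm behind the grasp point. The pads swing forward as they close: fully open they stand 13 mm farther back than shut.
Start: joints at [-1.341, 0.053, 1.613, -0, 1.476, -0.119], TCP at [0.214, -0.587, 0.22] pointing down, gripper open.
Joint ranges: [-3.01, 3.01], [-1.01, 2.22], [0.06, 2.58], [-1.02, 4.17], [0.09, 2.62], [-3.14, 3.14]. Speed limits (rad/s): [2.57, 2.57, 3.14, 3.14, 3.14, 3.14].

## Interface

Orientations are given as a rotation vector (axis times angle).
In Python, from station import ctrl gives the robot as it stands.
- The arm moves only by the tool send_rows, never from a script. Its argument "series" is a list of rows, each an object of numbers: "tx", "ty", "tz": the shift along the tool's x, y, z in cm; "wx", "wy", "wz": the turn, a rotation vector about the tool's x, y, z in rad; "jaw": the closure, from 0 (fully open) to 1 (shut). In form: [{"tx": .., "ty": .., "tz": .., "wx": .., "wy": .., "wz": .., "jaw": ..}, ...]. A call has 1 to 5 rows; each row shifts and turns the pose as measured when the row begins, along the tool's axes as they then stand; what a row does not reach is not made up. A row lasts 1/8 s, in which the tool goes at most 62.5 mm and 10.7 degrees, less where a joint would pass 70% of its speed; a pose out of reach is approached as far as the arm can. A call is refused whole if a number of a shift passes 6.25 or a number of a turn 0.188, either way. A call with a gripper value outside its range is refused whole. The fingers move at their own pace and stop on an object; "squeeze" is the grip in N (left out, the last holds). Time passes only in rows, so rows that do not move let the fingers close. It gives the time, the measured TCP pose, the force and the opening at its end, in the units of the state.
- ctrl.get_obs(): the state, without advancing time (a new reading comes with each control period).
- ctrl.get_image(name): name is "side" or "top" or "wrist"; returns the picture (400x640x3 uint8, red, green, blue); there is no depth.
- ctrl.camera_info(name): a dict with "mtx" (3x3 intrinsics, pixels), "R" (3x3) and "t" (3): a world point X has camera coordinates R X + t. Camera axes: x right, y down, z forward; pixel columns grow to the right and rows downward; lengths in m; the calibration is good to about 2 mm. A picture is of the moment at which its call begins: read the wrist's pose just before it. camera_info takes no time and is no camera call; for the wrist camera it gives the pose at the moment of the call.
- ctrl.finish_job(): hands the job in, once; it reports no verdict.
The state is a dict: "t": time; "q": joint angles; "dq": joint speeds; "effort": joint torques, N m; "tool_pos": TCP position; "tool_rot": TCP orientation; "contact_force": force on the tool from outside, world axes, zero at the start; "wrist_torque": the same for the moment, N m; "opening": finger opening in m.
Only numpy, scipy, OpenCV 4.12 (cv2) and the standard library are available. Lean on these libraries where they do the work, as an engineer would, in place of code of your own. Each camera call takes 0.05 s, during which the arm holds its last target.

## Working session

There is one attempt and no reset: what is moved stays moved. The work goes in short steps, Python scripts to look and compute and a tool call to move; the robot and the scene stay as the last step left them, time stands still between calls to the robot, and variables do not carry over. Pictures are saved under pics/ and viewed, and the job is handed in when it is done.

Besides the shell and the picture viewer there is one more tool, called after "Call:" as name(argument=value, ...), one argument or row to a line, values as JSON. send_rows: Moves the arm, as the interface text tells. Its arguments: {"type":"object","properties":{"series":{"type":"array"},"squeeze":{"type":"number"}},"required":["series"]}

```bash
ls; mkdir -p pics; python3 - <<'E'
from station import ctrl
import cv2
o=ctrl.get_obs()
print(o)
for n in ("top","side","wrist"):
    ci=ctrl.camera_info(n); print(n,ci)
    cv2.imwrite(f"pics/{n}0.png",ctrl.get_image(n)[:,:,::-1])
E
```

```text
pics
{'t': 0.0, 'q': array([-1.34102116e+00,  5.33800725e-02,  1.61427379e+00,  8.00362866e-06,
        1.47601592e+00, -1.18975671e-01]), 'dq': array([-8.68387767e-04,  6.72703620e-04,  5.31222030e-05, -2.96294901e-04,
       -3.03395407e-04, -1.56824214e-03]), 'effort': array([-1.23984140e-03, -3.93684053e+01, -3.70180106e+01, -1.51441332e-04,
        7.11461005e-03,  1.26218328e-05]), 'tool_pos': array([ 0.21344714, -0.5867393 ,  0.21866073]), 'tool_rot': array([-3.09190797e+00, -5.44683457e-01,  1.68056027e-04]), 'contact_force': array([-0.65322745, -0.31896557,  1.066263  ]), 'wrist_torque': array([0.02046454, 0.01452992, 0.00811645]), 'opening': 0.08542784439243814}
top {'mtx': array([[380.41785567,   0.        , 332.27248803],
       [  0.        , 380.41785567, 199.92806323],
       [  0.        ,   0.        ,   1.        ]]), 'R': array([[ 0.00738549, -0.99996019,  0.00500661],
       [-0.99611627, -0.00779621, -0.08770176],
       [ 0.0877373 , -0.00433944, -0.9961342 ]]), 't': array([0.02855527, 0.52730282, 1.33555157])}
side {'mtx': array([[396.1655741 ,   0.        , 319.1496985 ],
       [  0.        , 396.1655741 , 193.95245298],
       [  0.        ,   0.        ,   1.        ]]), 'R': array([[ 0.99147509, -0.12956206, -0.01381389],
       [-0.07670794, -0.49471122, -0.86566546],
       [ 0.10532352,  0.85934538, -0.50043229]]), 't': array([-0.51323019,  0.1514678 ,  0.98496719])}
wrist {'mtx': array([[301.48058004,   0.        , 323.58911268],
       [  0.        , 301.48058004, 197.75771331],
       [  0.        ,   0.        ,   1.        ]]), 'R': array([[ 0.34228277, -0.93959329, -0.00263852],
       [-0.88961591, -0.32497771,  0.3208941 ],
       [-0.3023674 , -0.10748925, -0.94711141]]), 't': array([-0.62496091, -0.04168925,  0.38053782])}
```

View pics/top0.png

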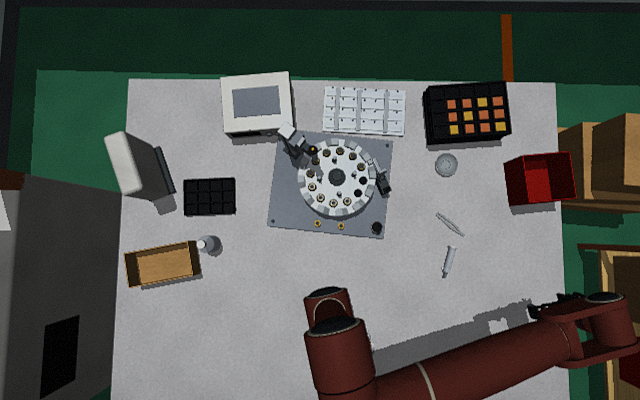

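View pics/side0.png

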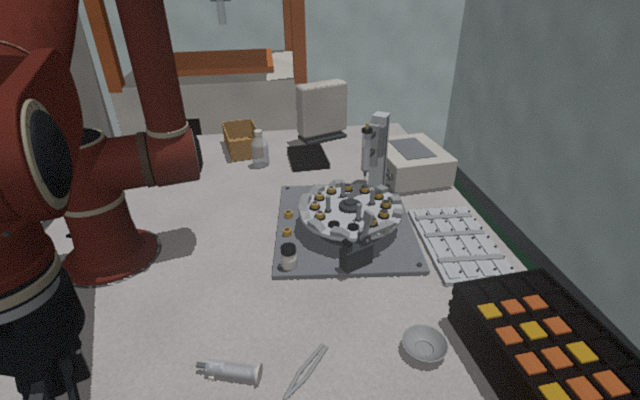

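View pics/wrist0.png

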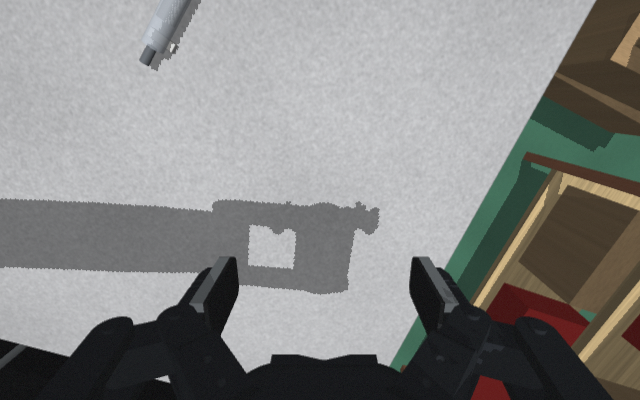

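```bash
python3 - <<'E'
import cv2
a=cv2.imread("pics/top0.png")[120:245,260:400]; cv2.imwrite("pics/topz.png",cv2.resize(a,None,fx=5,fy=5,interpolation=2)[:600,:])
a=cv2.imread("pics/side0.png")[100:285,265:435]; cv2.imwrite("pics/sidez.png",cv2.resize(a,None,fx=3.2,fy=3.2,interpolation=2))
E
```

```text
(no output)
```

View pics/topz.png

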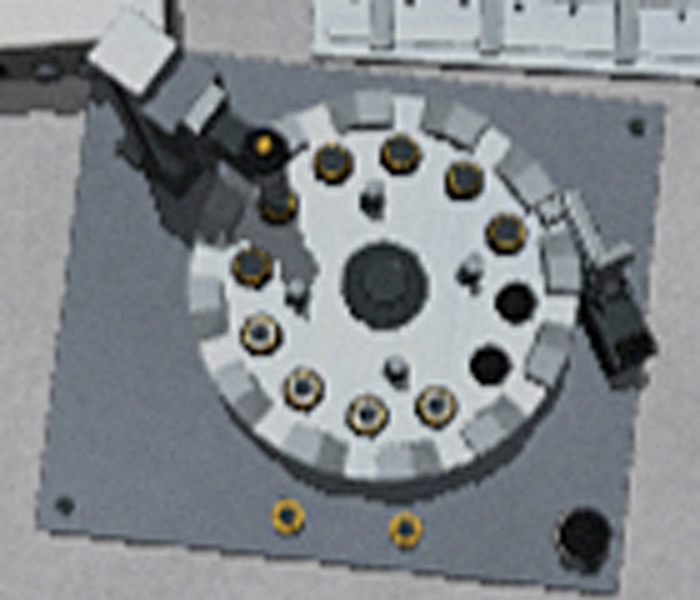

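View pics/sidez.png

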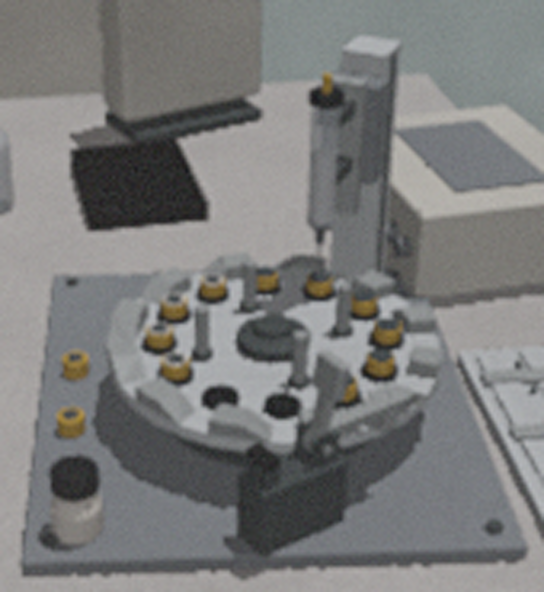

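```bash
cat > h.py <<'E'
import numpy as np, cv2
from scipy.spatial.transform import Rotation as Ro
def ray(ci,u,v):
    R=np.array(ci["R"]);t=np.array(ci["t"]);C=-R.T@t
    d=R.T@np.linalg.solve(np.array(ci["mtx"]),[u,v,1.]); return C,d/np.linalg.norm(d)
def plane(ci,u,v,z):
    C,d=ray(ci,u,v); return C+d*(z-C[2])/d[2]
def proj(ci,X):
    p=np.array(ci["mtx"])@(np.array(ci["R"])@np.array(X)+np.array(ci["t"])); return p[:2]/p[2]
def tri(l):
    A=np.zeros((3,3));b=np.zeros(3)
    for ci,u,v in l:
        C,d=ray(ci,u,v);P=np.eye(3)-np.outer(d,d);A+=P;b+=P@C
    return np.linalg.solve(A,b)
E
python3 - <<'E'
from h import *
from station import ctrl
T=ctrl.camera_info("top");S=ctrl.camera_info("side");W=ctrl.camera_info("wrist")
z=lambda u,v,h:np.round(plane(T,u/5+260,v/5+120,h),4)
print("hub",z(385,285,.09)); print("corners",[z(*c,.014) for c in((663,103),(612,592),(37,528))])
for p in((397,370),(470,268),(374,196),(297,293)): print(z(*p,.1))
print("nose",z(553,207,.096),"tab",z(620,252,.14))
s=lambda u,v:(u/3.2+265,v/3.2+100)
print(tri([(T,620/5+260,252/5+120),(S,*s(333,358))]))
o=ctrl.get_obs();Rt=Ro.from_rotvec(o["tool_rot"]).as_matrix();print(Rt)
C=-W["R"].T@W["t"];print("cam in tool",Rt.T@(C-o["tool_pos"]),"\n",Rt.T@W["R"].T)
E
```

```text
hub [0.5999 0.0173 0.09  ]
corners [array([ 0.7469, -0.186 ,  0.014 ]), array([ 0.3915, -0.1472,  0.014 ]), array([0.434 , 0.2635, 0.014 ])]
[0.5406 0.009  0.1   ]
[ 0.6105 -0.0401  0.1   ]
[0.6594 0.0253 0.1   ]
[0.5924 0.077  0.1   ]
nose [ 0.6536 -0.0969  0.096 ] tab [ 0.6156 -0.1363  0.14  ]
[ 0.61230392 -0.13426464  0.1528238 ]
[[ 9.39794948e-01  3.41738675e-01 -3.65912827e-04]
 [ 3.41738821e-01 -9.39793687e-01  1.55050616e-03]
 [ 1.85985356e-04 -1.58220447e-03 -9.99998731e-01]]
cam in tool [ 0.08294647  0.00118957 -0.1533436 ] 
 [[ 5.79800038e-04 -9.47044501e-01 -3.21101818e-01]
 [ 9.99999513e-01  8.05513009e-04 -5.70089922e-04]
 [ 7.98552217e-04 -3.21101331e-01  9.47044507e-01]]
```

Call:
send_rows(
  series=[
    {"tx": 4.5, "ty": -2.7, "tz": -1.5, "jaw": 1},
    {"tx": 5.0, "ty": -3, "tz": -1.5, "jaw": 1},
    {"tx": 5.2, "ty": -3, "tz": -1.5, "jaw": 1},
    {"tx": 5.2, "ty": -3, "tz": -1.5, "jaw": 1},
    {"tx": 5.2, "ty": -3, "jaw": 1},
  ],
  squeeze=20,
)

```text
invalid input at $.series[0]: expected keys tx, ty, tz, wx, wy, wz, jaw
```

Call:
send_rows(
  series=[
    {"tx": 5.2, "ty": -3, "jaw": 1},
    {"tx": 5.2, "ty": -3, "jaw": 1},
    {"tx": 5.2, "ty": -3, "jaw": 1},
    {"wz": -0.18, "jaw": 1},
    {"wz": -0.17, "jaw": 1},
  ],
)

```text
invalid input at $.series[0]: expected keys tx, ty, tz, wx, wy, wz, jaw
```

Call:
send_rows(
  series=[
    {"tx": 4.5, "ty": -2.7, "tz": -1.5, "wx": 0, "wy": 0, "wz": 0, "jaw": 1},
    {"tx": 5.0, "ty": -3, "tz": -1.5, "wx": 0, "wy": 0, "wz": 0, "jaw": 1},
    {"tx": 5.2, "ty": -3, "tz": -1.5, "wx": 0, "wy": 0, "wz": 0, "jaw": 1},
    {"tx": 5.2, "ty": -3, "tz": -1.5, "wx": 0, "wy": 0, "wz": 0, "jaw": 1},
    {"tx": 5.2, "ty": -3, "tz": 0, "wx": 0, "wy": 0, "wz": 0, "jaw": 1},
  ],
  squeeze=20,
)

```text
t: 0.78
tool_pos: [0.4012, -0.3596, 0.2784]
tool_rot: [-3.091, -0.531, -0.001]
contact_force: [-0.4, -0.9, 0.2]
opening: -0.0001
```

Call:
send_rows(
  series=[
    {"tx": 5.2, "ty": -3, "tz": 0, "wx": 0, "wy": 0, "wz": 0, "jaw": 1},
    {"tx": 5.2, "ty": -3, "tz": 0, "wx": 0, "wy": 0, "wz": 0, "jaw": 1},
    {"tx": 5.2, "ty": -3, "tz": 0, "wx": 0, "wy": 0, "wz": 0, "jaw": 1},
    {"tx": 0, "ty": 0, "tz": 0, "wx": 0, "wy": 0, "wz": -0.18, "jaw": 1},
    {"tx": 0, "ty": 0, "tz": 0, "wx": 0, "wy": 0, "wz": -0.17, "jaw": 1},
  ],
)

```text
t: 1.4
tool_pos: [0.5232, -0.2128, 0.278]
tool_rot: [-2.941, -1.087, -0.002]
contact_force: [0.5, 0.2, 0.7]
opening: -0.0002
```

```bash
python3 - <<'E'
from h import *
from station import ctrl
print(ctrl.get_obs()["tool_pos"])
W=ctrl.camera_info("wrist");im=ctrl.get_image("wrist")[:,:,::-1]
cv2.imwrite("pics/w1.png",im);np.savez("w1.npz",**W)
cv2.imwrite("pics/w1x.png",cv2.resize(im,(800,500)))
E
```

```text
[ 0.52321734 -0.21278699  0.27797983]
```

View pics/w1x.png

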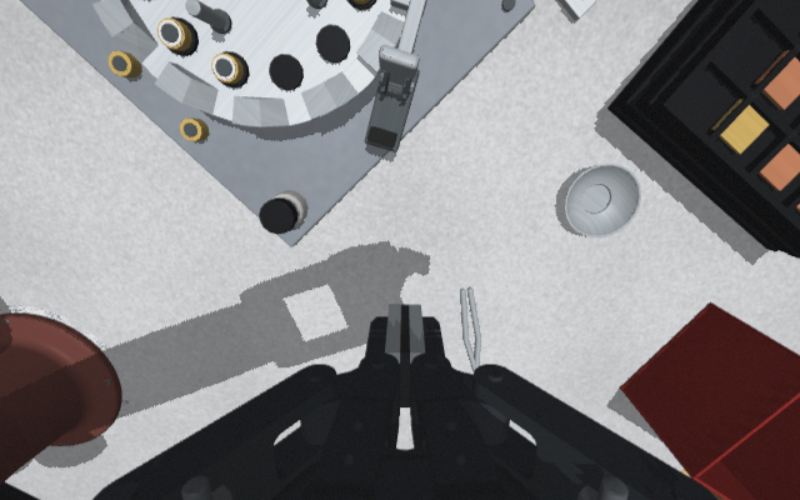

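Call:
send_rows(
  series=[
    {"tx": 3, "ty": -1.5, "tz": -1, "wx": 0, "wy": 0, "wz": 0.1, "jaw": 1},
    {"tx": 4, "ty": -1.5, "tz": -0.5, "wx": 0, "wy": 0, "wz": 0.05, "jaw": 1},
    {"tx": 2, "ty": -0.5, "tz": 0, "wx": 0, "wy": 0, "wz": 0, "jaw": 1},
    {"tx": 0, "ty": 0, "tz": 0, "wx": 0, "wy": 0, "wz": 0, "jaw": 1},
  ],
)

```text
t: 1.95
tool_pos: [0.5751, -0.1305, 0.2922]
tool_rot: [-3.018, -0.844, 0.002]
contact_force: [-0.6, -0.3, -0.5]
opening: 0.0
```

```bash
python3 - <<'E'
from h import *
from station import ctrl
print(ctrl.get_obs()["tool_pos"])
W=ctrl.camera_info("wrist");im=ctrl.get_image("wrist")[:,:,::-1]
cv2.imwrite("pics/w2.png",im);np.savez("w2.npz",**W)
cv2.imwrite("pics/w2x.png",cv2.resize(im[:280,120:520],(800,560),interpolation=2))
E
```

```text
[ 0.5751399  -0.13049978  0.29216558]
```

View pics/w2x.png

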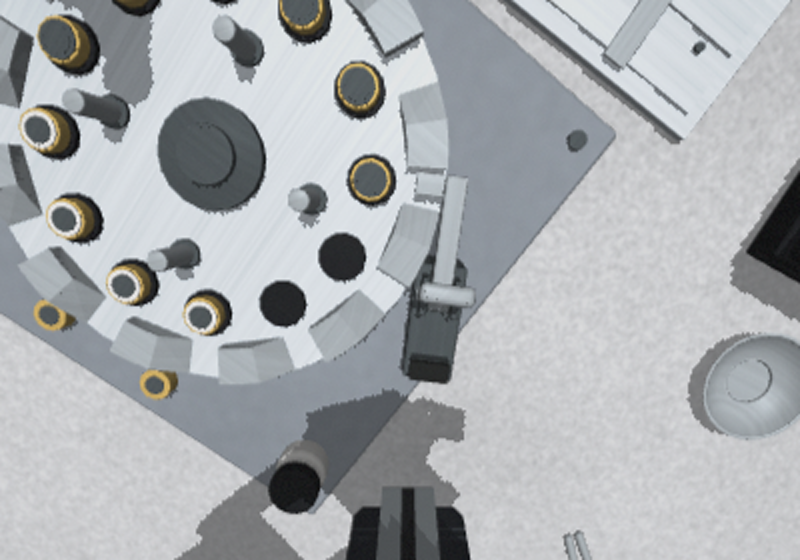

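```bash
python3 - <<'E'
from h import *
W=dict(np.load("w2.npz"))
z=lambda u,v,h:plane(W,u/2+120,v/2,h)
ax=z(205,153,.09);print("hub",ax)
P=[z(*p,.115) for p in((159,261),(296,203),(222,27),(71,98))]
for p in P: print("peg",p, p-ax, np.hypot(*(p-ax)[:2]),np.degrees(np.arctan2(*(p-ax)[1::-1])))
print("mean",np.mean(P,0))
e=z(456,178,.096);t=z(446,290,.149);print("armend",e,"tab",t)
d=e-t;print(d,np.hypot(*d[:2]),np.degrees(np.arctan2(d[1],d[0])))
m=z(447,270,.096);d=e-m;print("arm dir",m,np.degrees(np.arctan2(d[1],d[0])))
l=z(420,292,.145);r=z(472,298,.145);d=r-l;print("tab width",np.hypot(*d[:2]),np.degrees(np.arctan2(d[1],d[0])),(l+r)/2)
E
```

```text
hub [0.60497558 0.01831686 0.09      ]
peg [0.54565098 0.0088683  0.115     ] [-0.0593246  -0.00944856  0.025     ] 0.06007232049249505 -170.95057311385656
peg [ 0.61055748 -0.04048674  0.115     ] [ 0.00558189 -0.0588036   0.025     ] 0.059067939298186524 -84.57748634445264
peg [0.66344569 0.02775238 0.115     ] [0.0584701  0.00943552 0.025     ] 0.059226528623138555 9.166987225716571
peg [0.59639226 0.07883586 0.115     ] [-0.00858333  0.060519    0.025     ] 0.06112465195738095 98.07234422260292
mean [0.6040116  0.01874245 0.115     ]
armend [ 0.66532272 -0.10623694  0.096     ] tab [ 0.6165647  -0.12750336  0.149     ]
[ 0.04875801  0.02126643 -0.053     ] 0.053194028789261265 23.565036496368535
arm dir [ 0.62103812 -0.12861647  0.096     ] 26.810070409364467
tab width 0.0261069910000844 -65.21441893216252 [ 0.6140668  -0.12935792  0.145     ]
```

Call:
send_rows(
  series=[
    {"tx": 3, "ty": 1.1, "tz": 0, "wx": 0, "wy": 0, "wz": 0.05, "jaw": 1},
    {"tx": 2.7, "ty": 1.1, "tz": 0, "wx": 0, "wy": 0, "wz": 0.06, "jaw": 1},
    {"tx": 0, "ty": 0, "tz": 3, "wx": 0, "wy": 0, "wz": 0, "jaw": 1},
    {"tx": 0, "ty": 0, "tz": 3, "wx": 0, "wy": 0, "wz": 0, "jaw": 1},
    {"tx": 0, "ty": 0, "tz": 0, "wx": 0, "wy": 0, "wz": 0, "jaw": 1},
  ],
)

```text
t: 2.62
tool_pos: [0.6335, -0.1272, 0.2305]
tool_rot: [-3.067, -0.652, 0.006]
contact_force: [-0.1, -0.6, 0.2]
opening: 0.0002
```

```bash
cat >> h.py <<'E'
PIV=np.array([.6046,-.134,.084]);AH=np.radians(25.)
def rel(o):
    d=o["tool_pos"]-PIV;R=Ro.from_rotvec(o["tool_rot"]).as_matrix()
    return dict(ahead=1e3*(d[0]*np.cos(AH)+d[1]*np.sin(AH)),right=1e3*(d[0]*np.sin(AH)-d[1]*np.cos(AH)),tip_up=1e3*d[2]-11,yaw=np.degrees(np.arctan2(R[1,0],R[0,0])),zdown=R[:,2],f=o["contact_force"],t=o["t"])
E
python3 - <<'E'
from h import *
from station import ctrl
np.set_printoptions(precision=3,suppress=True)
print(rel(ctrl.get_obs()))
S=ctrl.get_image("side")[:,:,::-1];W=ctrl.get_image("wrist")[:,:,::-1]
cv2.imwrite("pics/s3.png",np.vstack([cv2.resize(S[80:280,240:480],(720,600),interpolation=2)]));cv2.imwrite("pics/w3.png",W)
E
```

```text
{'ahead': np.float64(29.00999566057655), 'right': np.float64(6.053217658371743), 'tip_up': np.float64(135.45595896289066), 'yaw': np.float64(24.00047807130152), 'zdown': array([-0.005,  0.005, -1.   ]), 'f': array([-0.059, -0.635,  0.151]), 't': 2.625}
```

View pics/s3.png

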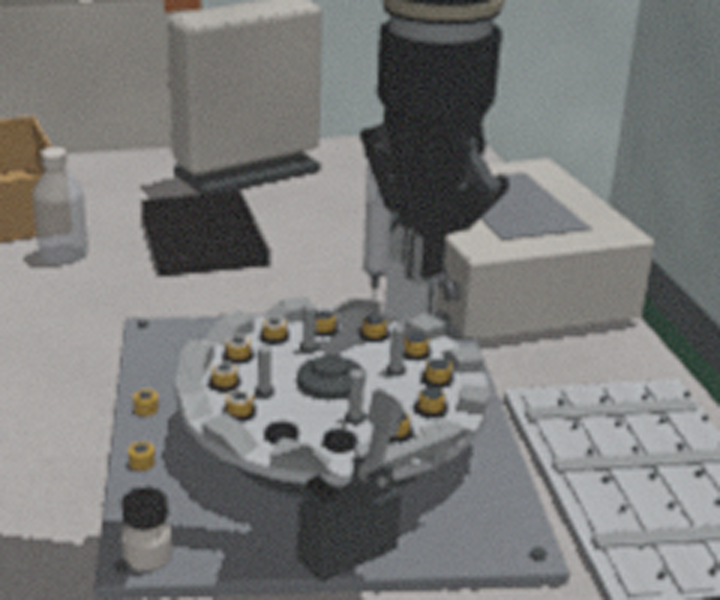

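View pics/w3.png

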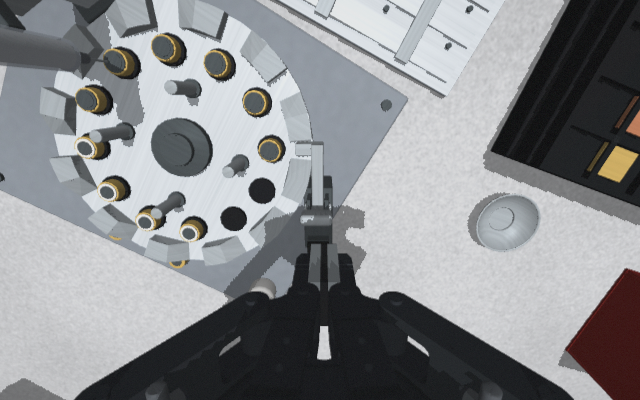

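Call:
send_rows(
  series=[
    {"tx": 0.6, "ty": -0.6, "tz": 2, "wx": 0, "wy": 0, "wz": -0.02, "jaw": 1},
    {"tx": 0, "ty": 0, "tz": 2.5, "wx": 0, "wy": 0, "wz": 0, "jaw": 1},
    {"tx": 0, "ty": 0, "tz": 1.5, "wx": 0, "wy": 0, "wz": 0, "jaw": 1},
    {"tx": 0, "ty": 0, "tz": 0, "wx": 0, "wy": 0, "wz": 0, "jaw": 1},
  ],
)

```text
t: 3.22
tool_pos: [0.6404, -0.1192, 0.1758]
tool_rot: [-3.065, -0.687, -0.012]
contact_force: [1.1, -1.0, -0.1]
opening: 0.0004
```

```bash
python3 - <<'E'
from h import *
from station import ctrl
np.set_printoptions(precision=3,suppress=True)
o=ctrl.get_obs();print(rel(o))
print(proj(ctrl.camera_info("side"),o["tool_pos"]+[0,0,-.011]))
S=ctrl.get_image("side")[:,:,::-1]
cv2.imwrite("pics/s4.png",np.vstack([cv2.resize(S[130:270,310:450],(600,600),interpolation=2)]))
E
```

```text
{'ahead': np.float64(38.71019155970465), 'right': np.float64(1.7555419927549383), 'tip_up': np.float64(80.76300207580988), 'yaw': np.float64(25.266701820291754), 'zdown': array([ 0.008,  0.002, -1.   ]), 'f': array([ 1.136, -0.961, -0.139]), 't': 3.225}
[380.758 202.491]
```

View pics/s4.png

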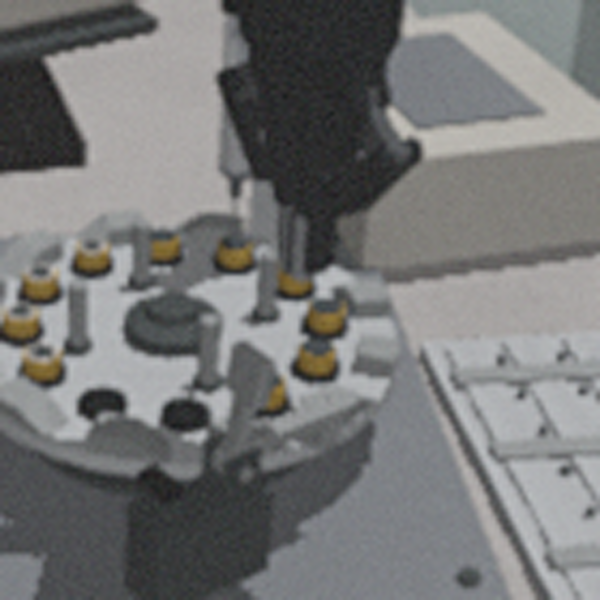

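```bash
python3 - <<'E'
from h import *
from station import ctrl
np.set_printoptions(precision=3,suppress=True)
o=ctrl.get_obs();S0=ctrl.camera_info("side")
for d in(-.03,-.02,-.011,0,.008):print(d,proj(S0,o["tool_pos"]+[0,0,d]))
S=ctrl.get_image("side")[:,:,::-1]
cv2.imwrite("pics/s5.png",cv2.resize(S[165:235,345:415],(770,600),interpolation=0))
E
```

```text
-0.03 [380.478 209.464]
-0.02 [380.767 205.618]
-0.011 [381.031 202.118]
0 [381.356 197.791]
0.008 [381.596 194.609]
```

View pics/s5.png

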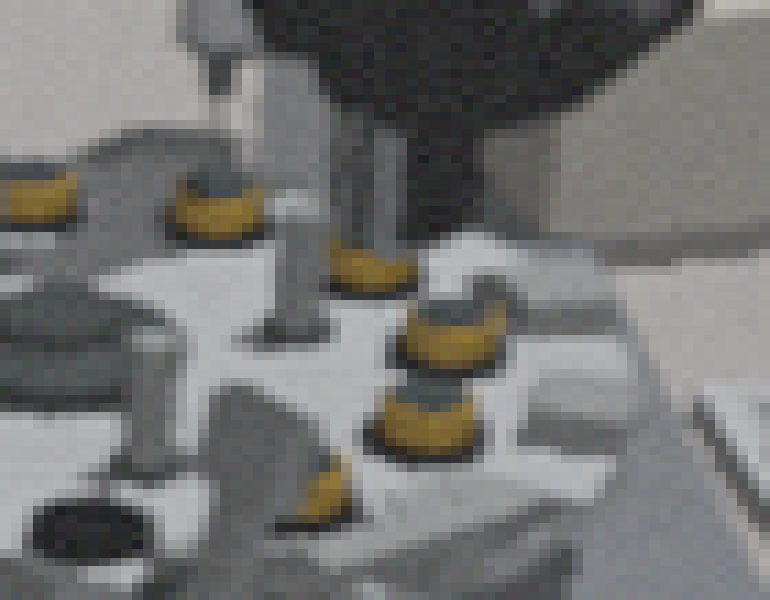

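```bash
python3 - <<'E'
from h import *
from station import ctrl
np.set_printoptions(precision=1,suppress=True)
S0=ctrl.camera_info("side");T=ctrl.camera_info("top")
for X in((.5457,.0089,.115),(.6106,-.0405,.115),(.6634,.0278,.115),(.5964,.0788,.115),(.616,-.1285,.149),(.604,.0187,.09)):print(proj(S0,X),"zoom s5",(proj(S0,X)-[345,165])*[11,8.57], "top",proj(T,X))
im=ctrl.get_image("top")[:,:,::-1]
o=ctrl.get_obs();print(o["tool_pos"],proj(T,o["tool_pos"]))
cv2.imwrite("pics/t5.png",cv2.resize(im[120:245,260:400],(700,600),interpolation=2))
W=ctrl.camera_info("wrist");print(proj(W,o["tool_pos"]),proj(W,o["tool_pos"]+[0,0,-.011]))
im=ctrl.get_image("wrist")[:,:,::-1];cv2.imwrite("pics/w5.png",im[100:,100:540])
E
```

```text
[329.2 196.2] zoom s5 [-174.3  267.5] top [339.5 192. ]
[358.8 204.3] zoom s5 [152.  337.2] top [354.4 172.9]
[373.2 189. ] zoom s5 [310.2 205.8] top [334.1 157.2]
[344.  181.7] zoom s5 [-11.3 142.8] top [318.7 176.8]
[370.5 211.7] zoom s5 [280.5 400.4] top [382.  169.8]
[351.  200.9] zoom s5 [ 65.9 308. ] top [336.6 175.8]
[ 0.6 -0.1  0.2] [380.5 160.3]
[321.6 249. ] [321.6 240.4]
```

View pics/w5.png

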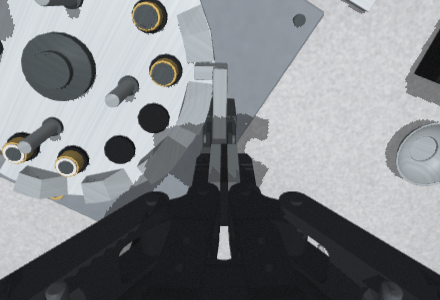

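View pics/t5.png

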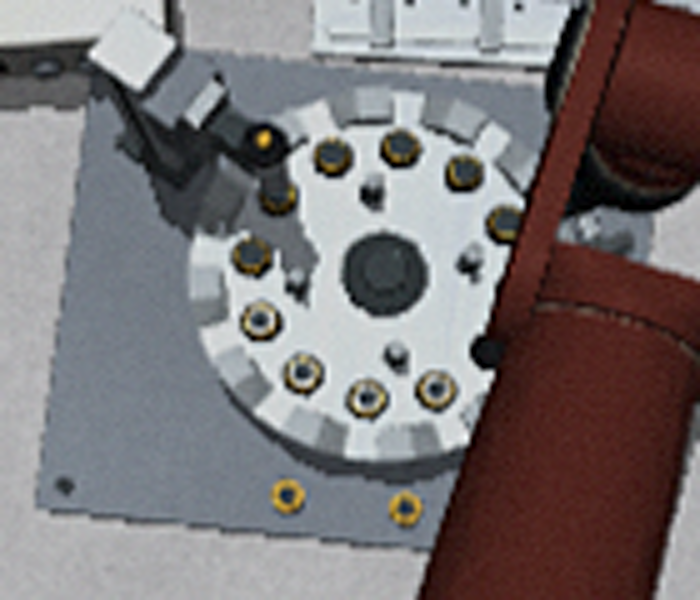

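```bash
python3 - <<'E'
from h import *
from station import ctrl
np.set_printoptions(precision=2,suppress=True)
S0=ctrl.camera_info("side");W=ctrl.camera_info("wrist")
o=ctrl.get_obs();R=Ro.from_rotvec(o["tool_rot"]).as_matrix()
for z in(.011,0,-.01):
  print(z,[(proj(S0,np.array([.6335,-.1272,.2305])+R@[x,y,z]).round(1),proj(S0,o["tool_pos"]+R@[x,y,z]).round(1),proj(W,o["tool_pos"]+R@[x,y,z]).round(1)) for x,y in((-.011,-.01),(-.011,.01),(.011,.01))])
im=cv2.imread("pics/w1.png");cv2.imwrite("pics/w1z.png",cv2.resize(im[230:300,270:370],(800,560),interpolation=0))
E
```

```text
0.011 [(array([373.1, 182. ]), array([374.7, 201. ]), array([305.5, 256.3])), (array([379.3, 185.8]), array([380.7, 205. ]), array([338. , 256.4])), (array([387.4, 182.8]), array([388.5, 201.9]), array([338.6, 223.5]))]
0 [(array([373.4, 177.4]), array([375. , 196.7]), array([304.4, 265.9])), (array([379.6, 181.1]), array([381. , 200.6]), array([338.8, 265.9])), (array([387.8, 178.2]), array([388.8, 197.6]), array([339.5, 231.5]))]
-0.01 [(array([373.6, 173.1]), array([375.2, 192.7]), array([303.3, 275.6])), (array([379.9, 176.8]), array([381.2, 196.6]), array([339.7, 275.7])), (array([388.1, 173.9]), array([389.1, 193.6]), array([340.4, 239.6]))]
```

View pics/w1z.png

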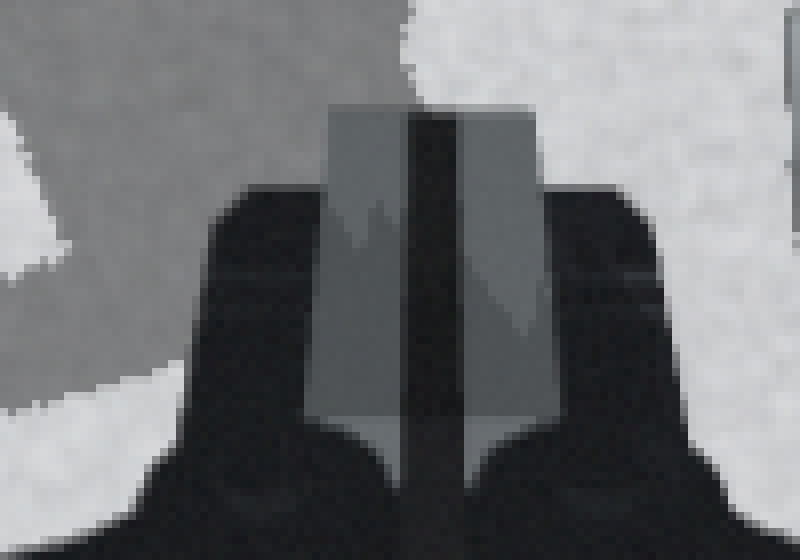

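Call:
send_rows(
  series=[
    {"tx": 0, "ty": -0.2, "tz": 2, "wx": 0, "wy": 0, "wz": 0, "jaw": 1},
    {"tx": 0, "ty": 0, "tz": 2, "wx": 0, "wy": 0, "wz": 0, "jaw": 1},
    {"tx": 0, "ty": 0, "tz": 0.8, "wx": 0, "wy": 0, "wz": 0, "jaw": 1},
    {"tx": 0, "ty": 0, "tz": 0, "wx": 0, "wy": 0, "wz": 0, "jaw": 1},
  ],
)

```text
t: 3.92
tool_pos: [0.6415, -0.1179, 0.1274]
tool_rot: [3.063, 0.686, 0.019]
contact_force: [-0.1, -0.7, 0.1]
opening: 0.0002
```

```bash
cat > look.py <<'E'
import sys
from h import *
from station import ctrl
np.set_printoptions(precision=3,suppress=True)
n=sys.argv[1]
o=ctrl.get_obs();print(rel(o),o["tool_pos"])
S=ctrl.get_image("side")[:,:,::-1]
a=cv2.resize(S[130:270,310:450],(560,560),interpolation=2)
if len(sys.argv)>2:
    W=ctrl.get_image("wrist")[:,:,::-1]; cv2.imwrite(f"pics/{n}w.png",W)
cv2.imwrite(f"pics/{n}.png",a)
E
python3 look.py s6 w
```

```text
{'ahead': np.float64(40.19086932780007), 'right': np.float64(1.0131480377801803), 'tip_up': np.float64(32.38125345158438), 'yaw': np.float64(25.248590572669148), 'zdown': array([ 0.012,  0.   , -1.   ]), 'f': array([-0.066, -0.707,  0.139]), 't': 3.925} [ 0.641 -0.118  0.127]
```

View pics/s6.png

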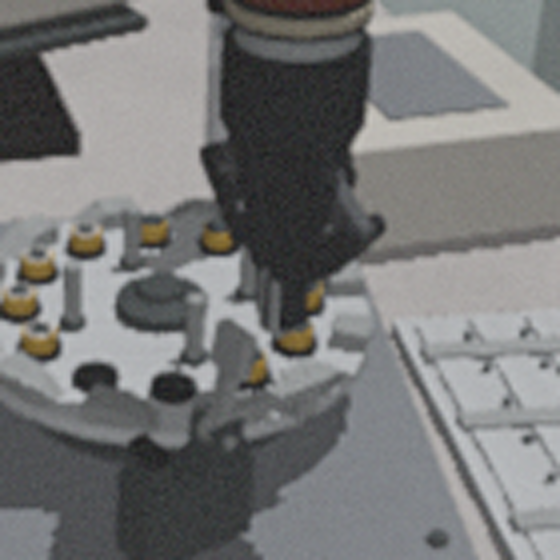

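View pics/s6w.png

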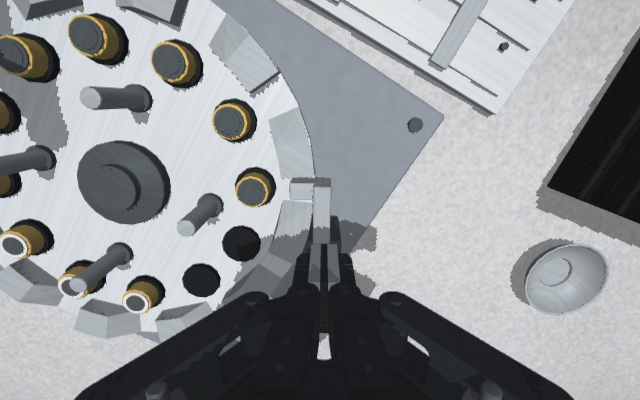

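Call:
send_rows(
  series=[
    {"tx": 0, "ty": 0, "tz": 1.5, "wx": 0, "wy": 0, "wz": 0, "jaw": 1},
    {"tx": -1.0, "ty": 0, "tz": 0, "wx": 0, "wy": 0, "wz": 0, "jaw": 1},
    {"tx": -1.0, "ty": 0, "tz": 0, "wx": 0, "wy": 0, "wz": 0, "jaw": 1},
    {"tx": -1.0, "ty": 0, "tz": 0, "wx": 0, "wy": 0, "wz": 0, "jaw": 1},
  ],
)

```text
t: 4.53
tool_pos: [0.6152, -0.1316, 0.1141]
tool_rot: [3.061, 0.686, 0.027]
contact_force: [1.1, 0.5, 0.7]
opening: 0.0001
```

```bash
python3 look.py s7 w
```

```text
{'ahead': np.float64(10.651406716331126), 'right': np.float64(2.2707614092290256), 'tip_up': np.float64(19.14974055182647), 'yaw': np.float64(25.27295872153199), 'zdown': array([ 0.018, -0.   , -1.   ]), 'f': array([1.112, 0.502, 0.727]), 't': 4.525} [ 0.615 -0.132  0.114]
```

View pics/s7.png

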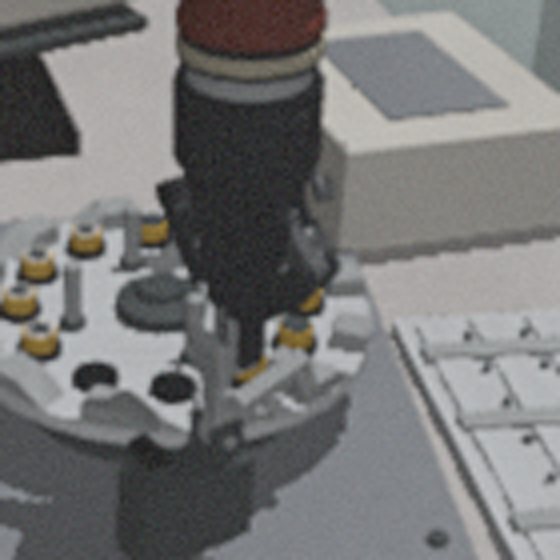

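View pics/s7w.png

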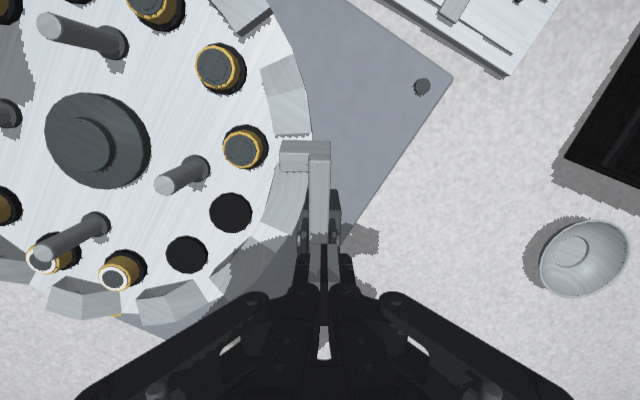

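Call:
send_rows(
  series=[
    {"tx": -1.0, "ty": -0.1, "tz": 0, "wx": 0, "wy": 0, "wz": 0, "jaw": 1},
    {"tx": -1.0, "ty": 0, "tz": 0, "wx": 0, "wy": 0, "wz": 0, "jaw": 1},
    {"tx": -1.0, "ty": 0, "tz": 0, "wx": 0, "wy": 0, "wz": 0, "jaw": 1},
  ],
)

```text
t: 5.0
tool_pos: [0.5858, -0.1447, 0.1139]
tool_rot: [3.06, 0.686, 0.026]
contact_force: [0.4, 0.9, 1.6]
opening: -0.0004
```

```bash
python3 look.py s8
```

```text
{'ahead': np.float64(-21.52336066179687), 'right': np.float64(1.7409520873566902), 'tip_up': np.float64(18.91676649636381), 'yaw': np.float64(25.258574271893334), 'zdown': array([ 0.018, -0.002, -1.   ]), 'f': array([0.389, 0.904, 1.637]), 't': 5.0} [ 0.586 -0.145  0.114]
```

View pics/s8.png

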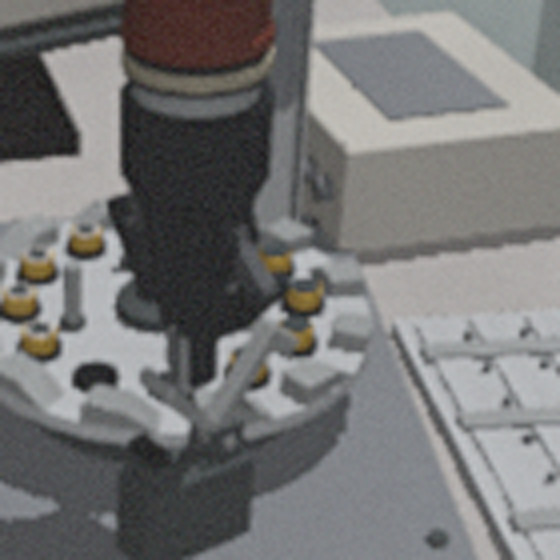

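Call:
send_rows(
  series=[
    {"tx": -1.0, "ty": -0.1, "tz": 0, "wx": 0, "wy": 0, "wz": 0, "jaw": 1},
    {"tx": -1.0, "ty": 0, "tz": 0, "wx": 0, "wy": 0, "wz": 0, "jaw": 1},
    {"tx": 0, "ty": 0, "tz": 0, "wx": 0, "wy": 0, "wz": 0, "jaw": 1},
  ],
)

```text
t: 5.42
tool_pos: [0.5643, -0.1535, 0.1132]
tool_rot: [3.061, 0.684, 0.023]
contact_force: [-0.0, 1.1, -0.5]
opening: -0.0
```

```bash
python3 look.py s9
```

```text
{'ahead': np.float64(-44.7933514640037), 'right': np.float64(0.6833135749095449), 'tip_up': np.float64(18.18978751506522), 'yaw': np.float64(25.201321471994746), 'zdown': array([ 0.015, -0.002, -1.   ]), 'f': array([-0.032,  1.068, -0.472]), 't': 5.425} [ 0.564 -0.154  0.113]
```

View pics/s9.png

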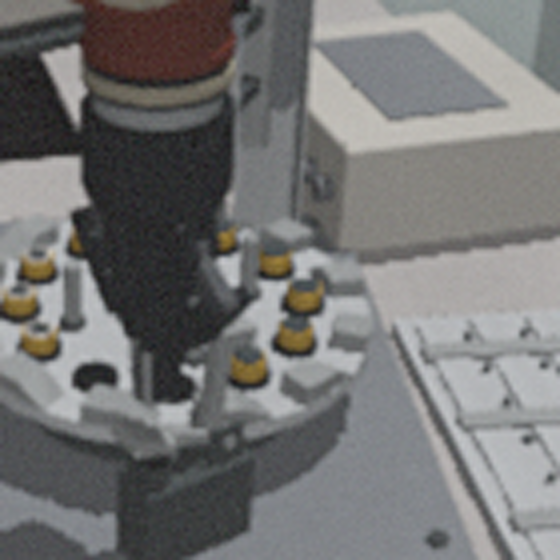

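Call:
send_rows(
  series=[
    {"tx": 0, "ty": 0, "tz": -2.5, "wx": 0, "wy": 0, "wz": 0, "jaw": 1},
    {"tx": 0, "ty": 0, "tz": -3.5, "wx": 0, "wy": 0, "wz": 0, "jaw": 1},
    {"tx": 0, "ty": 0, "tz": -3.5, "wx": 0, "wy": 0, "wz": 0, "jaw": 1},
    {"tx": 1.2, "ty": -4, "tz": 0, "wx": 0, "wy": 0, "wz": -0.17, "jaw": 1},
    {"tx": 1.2, "ty": -4, "tz": 0, "wx": 0, "wy": 0, "wz": -0.17, "jaw": 1},
  ],
)

```text
t: 6.1
tool_pos: [0.5446, -0.0722, 0.211]
tool_rot: [2.895, 1.201, 0.023]
contact_force: [0.4, 0.9, 0.5]
opening: 0.0
```

Call:
send_rows(
  series=[
    {"tx": 0, "ty": 0, "tz": 0, "wx": 0, "wy": 0, "wz": -0.18, "jaw": 1},
    {"tx": 0, "ty": 0, "tz": 0, "wx": 0, "wy": 0, "wz": -0.18, "jaw": 1},
    {"tx": 0, "ty": 0, "tz": 0, "wx": 0, "wy": 0, "wz": -0.18, "jaw": 1},
    {"tx": 0, "ty": 0, "tz": 0, "wx": 0, "wy": 0, "wz": -0.15, "jaw": 1},
  ],
)

```text
t: 6.6
tool_pos: [0.5451, -0.0685, 0.2122]
tool_rot: [2.284, 2.137, 0.021]
contact_force: [1.1, -0.9, -0.5]
opening: -0.0001
```

```bash
cat >> h.py <<'E'
AX=np.array([.604,.0187])
def dialrel(o,mid=172.9):
    p=np.radians(mid);n=np.array([np.sin(p),-np.cos(p)]);r=np.array([np.cos(p),np.sin(p)])
    d=o["tool_pos"][:2]-AX;R=Ro.from_rotvec(o["tool_rot"]).as_matrix()
    return "along %.1f radial %.1f z %.1f yaw %.1f"%(1e3*d@n,1e3*d@r,1e3*o["tool_pos"][2],np.degrees(np.arctan2(R[1,0],R[0,0]))),R[:,2].round(3),o["contact_force"].round(1),o["t"]
E
cat > look2.py <<'E'
import sys
from h import *
from station import ctrl
n=sys.argv[1];o=ctrl.get_obs();print(dialrel(o))
W=ctrl.camera_info("wrist");im=ctrl.get_image("wrist")[:,:,::-1]
np.savez(n+".npz",**W);cv2.imwrite(f"pics/{n}.png",im)
E
python3 look2.py d1; python3 look.py d1s
```

```text
('along -93.8 radial 47.7 z 212.2 yaw 86.2', array([ 0.019, -0.001, -1.   ]), array([ 1.1, -0.9, -0.5]), 6.6)
{'ahead': np.float64(-26.24471396857354), 'right': np.float64(-84.4904950822152), 'tip_up': np.float64(117.18992051113227), 'yaw': np.float64(86.3658372126088), 'zdown': array([ 0.019, -0.001, -1.   ]), 'f': array([-0.193,  1.582,  0.502]), 't': 6.65} [ 0.545 -0.069  0.212]
```

View pics/d1.png

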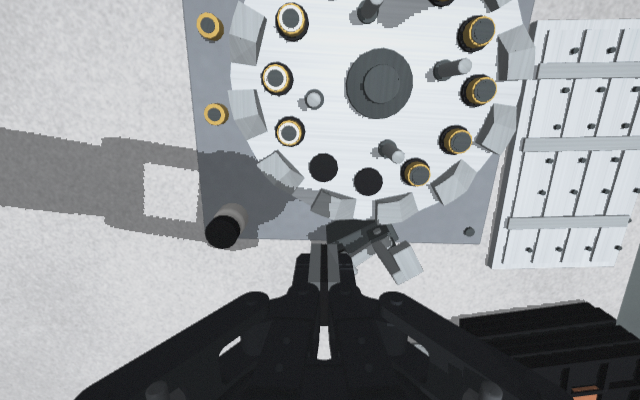

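View pics/d1s.png

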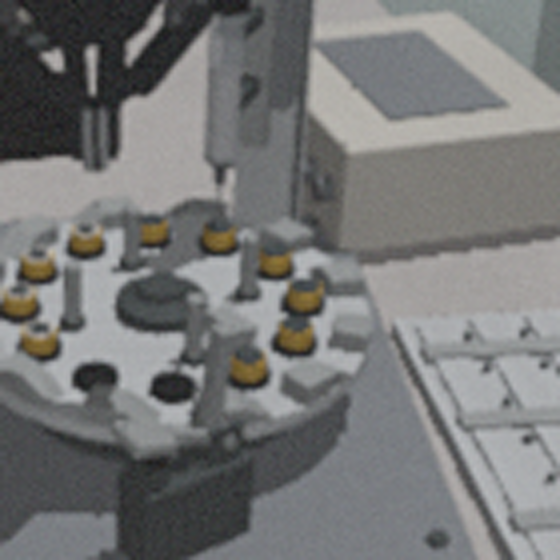

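Call:
send_rows(
  series=[
    {"tx": 2.3, "ty": -0.7, "tz": 1.0, "wx": 0, "wy": 0, "wz": 0.05, "jaw": 1},
    {"tx": 2.2, "ty": -0.6, "tz": 2, "wx": 0, "wy": 0, "wz": 0, "jaw": 1},
    {"tx": 0, "ty": 0, "tz": 3, "wx": 0, "wy": 0, "wz": 0, "jaw": 1},
    {"tx": 0, "ty": 0, "tz": 1.5, "wx": 0, "wy": 0, "wz": 0, "jaw": 1},
    {"tx": 0, "ty": 0, "tz": 0, "wx": 0, "wy": 0, "wz": 0, "jaw": 1},
  ],
)

```text
t: 7.32
tool_pos: [0.5395, -0.0215, 0.1366]
tool_rot: [2.356, 2.054, 0.025]
contact_force: [0.1, -0.4, 0.0]
opening: -0.0
```

```bash
python3 look2.py d2; python3 look.py d2s
```

```text
('along -47.8 radial 59.1 z 136.6 yaw 82.2', array([ 0.022, -0.001, -1.   ]), array([ 0.1, -0.4,  0. ]), 7.325)
{'ahead': np.float64(-11.07284044963617), 'right': np.float64(-129.1620592692692), 'tip_up': np.float64(42.43002193674197), 'yaw': np.float64(82.16308150104024), 'zdown': array([ 0.024, -0.002, -1.   ]), 'f': array([ 1.088,  0.093, -0.086]), 't': 7.375} [ 0.54  -0.022  0.137]
```

View pics/d2.png

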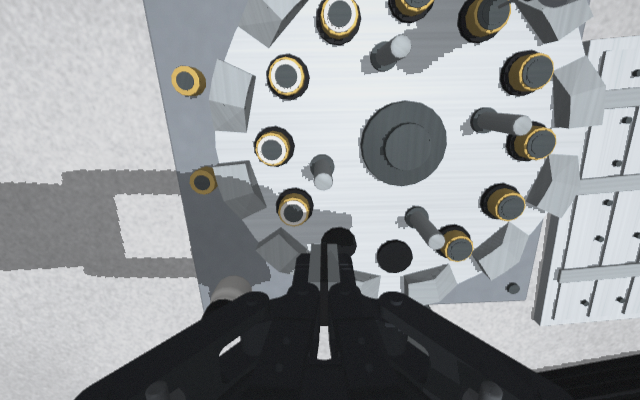

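View pics/d2s.png

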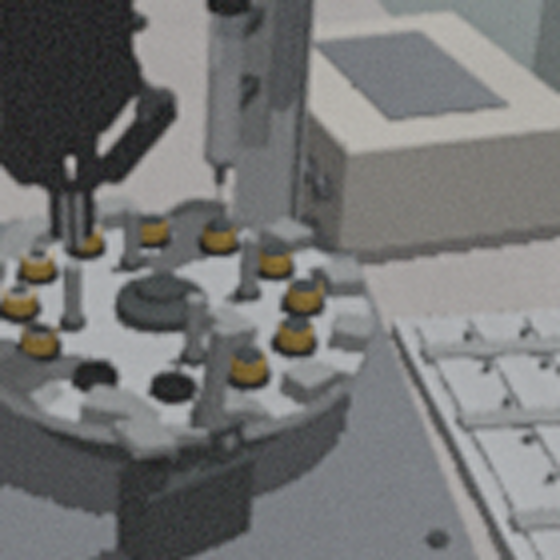

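Call:
send_rows(
  series=[
    {"tx": 0, "ty": 0, "tz": 2.2, "wx": 0.02, "wy": 0, "wz": 0, "jaw": 1},
    {"tx": 0, "ty": 0, "tz": 1.6, "wx": 0, "wy": 0, "wz": 0, "jaw": 1},
    {"tx": 0.5, "ty": 0, "tz": 0, "wx": 0, "wy": 0, "wz": 0, "jaw": 1},
    {"tx": 0, "ty": 0, "tz": 0, "wx": 0, "wy": 0, "wz": 0, "jaw": 1},
  ],
)

```text
t: 7.92
tool_pos: [0.5455, -0.0178, 0.1046]
tool_rot: [2.363, 2.056, 0.016]
contact_force: [0.3, -1.0, 0.1]
opening: -0.0004
```

```bash
python3 look2.py d3; python3 look.py d3s
```

```text
('along -43.4 radial 53.5 z 104.6 yaw 82.0', array([ 0.014, -0.001, -1.   ]), array([ 0.3, -1. ,  0.1]), 7.925)
{'ahead': np.float64(-4.547842437406836), 'right': np.float64(-130.25243236644246), 'tip_up': np.float64(9.522085588769347), 'yaw': np.float64(82.03597221107285), 'zdown': array([ 0.014, -0.001, -1.   ]), 'f': array([-0.375,  0.241,  0.448]), 't': 7.975} [ 0.545 -0.018  0.105]
```

View pics/d3.png

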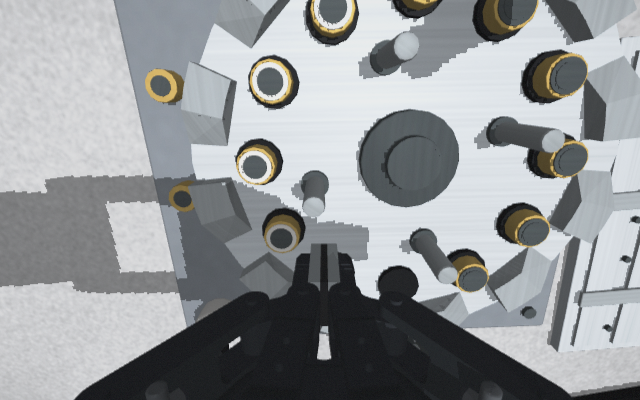

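View pics/d3s.png

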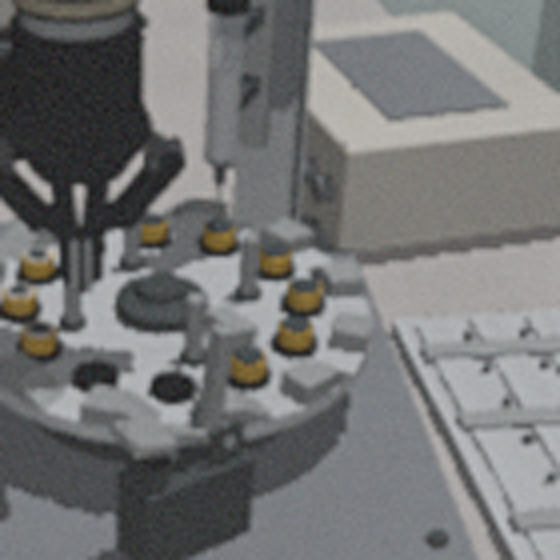

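Call:
send_rows(
  series=[
    {"tx": 0, "ty": -0.5, "tz": 1.4, "wx": 0.01, "wy": 0, "wz": 0, "jaw": 1},
    {"tx": 0.8, "ty": -0.1, "tz": 0, "wx": 0, "wy": 0, "wz": 0, "jaw": 1},
    {"tx": 0.5, "ty": 0, "tz": 0, "wx": 0, "wy": 0, "wz": 0, "jaw": 1},
    {"tx": 0, "ty": 0, "tz": 0, "wx": 0, "wy": 0, "wz": 0, "jaw": 1},
  ],
)

```text
t: 8.52
tool_pos: [0.5415, -0.0039, 0.0904]
tool_rot: [2.367, 2.06, 0.004]
contact_force: [-0.6, -0.9, -0.6]
opening: 0.0002
```

```bash
python3 look2.py d4; python3 - <<'E'
import cv2
im=cv2.imread("pics/d4.png");cv2.imwrite("pics/d4z.png",cv2.resize(im[20:320,180:600],None,fx=1.9,fy=1.9,interpolation=2))
E
```

```text
('along -30.1 radial 59.2 z 90.4 yaw 82.1', array([ 0.004, -0.001, -1.   ]), array([-0.6, -0.9, -0.6]), 8.525)
```

View pics/d4z.png

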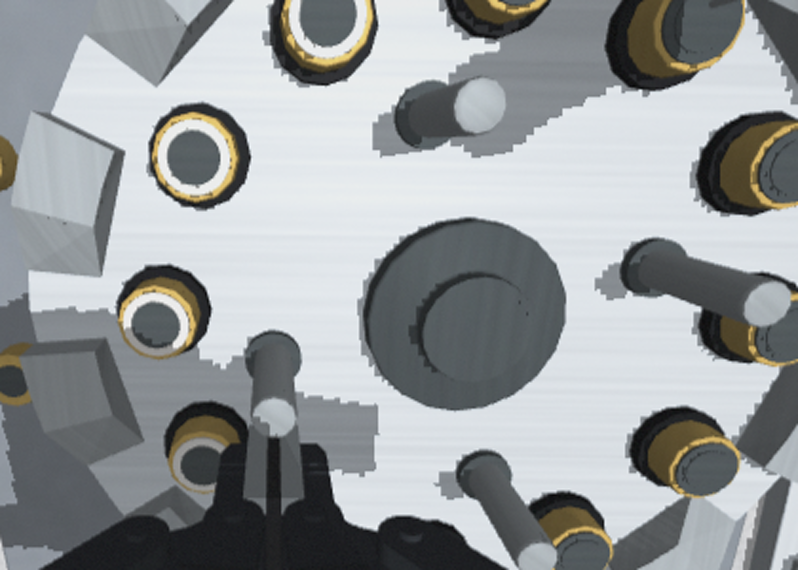

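```bash
cat > ang.py <<'E'
from h import *
def ang(npz,pts,fx=1.9,ox=180,oy=20):
    W=dict(np.load(npz));P=np.array([plane(W,u/fx+ox,v/fx+oy,.115)[:2] if u else [np.nan]*2 for u,v in pts])
    # fit circle centre with 90deg pegs a,b,c,d : p_k = c + r*exp(i(phi+90k)), linear
    A=[];b=[]
    for k,p in enumerate(P):
        if np.isnan(p[0]):continue
        r=[(1,0),(0,1),(-1,0),(0,-1)][k]
        A+=[[1,0,r[0],-r[1]],[0,1,r[1],r[0]]];b+=list(p)
    s,res,_,_=np.linalg.lstsq(np.array(A),np.array(b),rcond=None)
    print("centre",s[:2].round(4),"r",np.hypot(*s[2:]).round(4),"phi_a",np.degrees(np.arctan2(s[3],s[2])).round(2),"res mm",(1e3*np.sqrt(res)).round(2))
E
python3 - <<'E'
from ang import *
ang("d4.npz",[(274,417),(538,556),(768,302),(480,105)])
ang("w2.npz",[(159,261),(296,203),(222,27),(71,98)],2,120,0)
E
```

```text
centre [0.6039 0.02  ] r 0.0592 phi_a -173.59 res mm [0.53]
centre [0.604  0.0187] r 0.0599 phi_a -172.07 res mm [2.84]
```

```bash
python3 - <<'E'
import cv2
im=cv2.imread("pics/d3.png");cv2.imwrite("pics/d3z.png",cv2.resize(im[20:320,180:600],None,fx=1.9,fy=1.9,interpolation=2))
E
```

```text
(no output)
```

View pics/d3z.png

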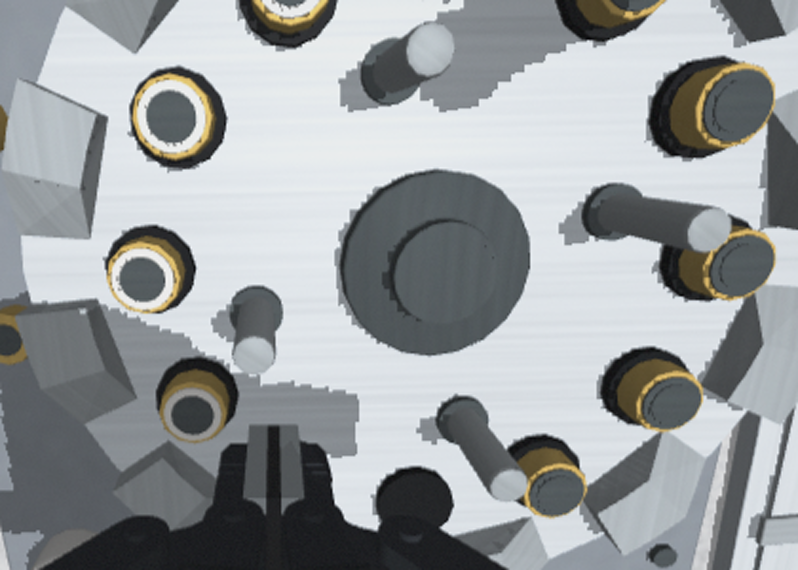

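```bash
python3 - <<'E'
from ang import *
ang("d3.npz",[(255,355),(508,484),(709,229),(430,49)])
E
```

```text
centre [0.6039 0.0197] r 0.0592 phi_a -171.82 res mm [0.37]
```

Call:
send_rows(
  series=[
    {"tx": 0.6, "ty": 0, "tz": 0, "wx": 0, "wy": 0, "wz": 0, "jaw": 1},
    {"tx": 0.6, "ty": 0, "tz": 0, "wx": 0, "wy": 0, "wz": 0, "jaw": 1},
    {"tx": 0.6, "ty": 0, "tz": 0, "wx": 0, "wy": 0, "wz": 0, "jaw": 1},
    {"tx": 0, "ty": 0, "tz": 0, "wx": 0, "wy": 0, "wz": 0, "jaw": 1},
  ],
)

```text
t: 9.07
tool_pos: [0.5426, 0.0132, 0.0902]
tool_rot: [2.368, 2.06, -0.004]
contact_force: [-0.1, -0.1, -0.1]
opening: 0.0001
```

```bash
python3 look2.py d5; python3 - <<'E'
import cv2
im=cv2.imread("pics/d5.png");cv2.imwrite("pics/d5z.png",cv2.resize(im[20:320,180:600],None,fx=1.9,fy=1.9,interpolation=2))
E
```

```text
('along -13.0 radial 60.2 z 90.2 yaw 82.0', array([ 0.   , -0.004, -1.   ]), array([-0.1, -0.1, -0.1]), 9.075)
```

View pics/d5z.png

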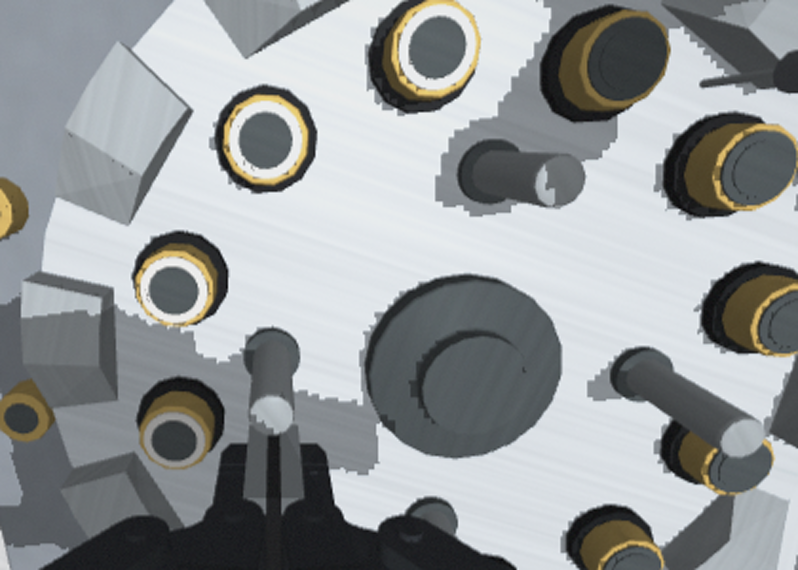

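```bash
python3 - <<'E'
from ang import *
ang("d5.npz",[(272,414),(0,0),(742,437),(559,180)])
E
```

```text
centre [0.6038 0.0201] r 0.0593 phi_a 169.03 res mm [0.22]
```

Call:
send_rows(
  series=[
    {"tx": 0.5, "ty": 0, "tz": 0, "wx": 0, "wy": 0, "wz": 0, "jaw": 1},
    {"tx": 0.45, "ty": 0, "tz": 0, "wx": 0, "wy": 0, "wz": 0, "jaw": 1},
    {"tx": 0, "ty": 0, "tz": 0, "wx": 0, "wy": 0, "wz": 0, "jaw": 1},
  ],
)

```text
t: 9.5
tool_pos: [0.5444, 0.0227, 0.0903]
tool_rot: [2.367, 2.059, -0.004]
contact_force: [-0.1, 0.3, -0.1]
opening: 0.0
```

```bash
python3 look2.py d6; python3 - <<'E'
import cv2
im=cv2.imread("pics/d6.png");cv2.imwrite("pics/d6z.png",cv2.resize(im[20:320,180:600],None,fx=1.9,fy=1.9,interpolation=2))
E
```

```text
('along -3.4 radial 59.6 z 90.3 yaw 82.0', array([ 0.001, -0.005, -1.   ]), array([-0.1,  0.3, -0.1]), 9.5)
```

View pics/d6z.png

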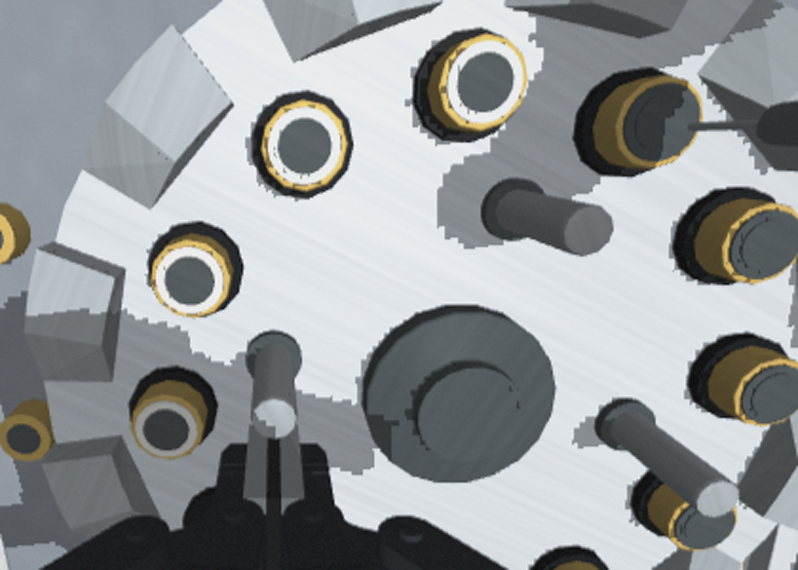

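```bash
python3 - <<'E'
from ang import *
ang("d6.npz",[(275,418),(0,0),(717,499),(588,230)])
E
```

```text
centre [0.6038 0.02  ] r 0.0593 phi_a 160.6 res mm [0.28]
```

Call:
send_rows(
  series=[
    {"tx": 0.13, "ty": 0, "tz": 0, "wx": 0, "wy": 0, "wz": 0, "jaw": 1},
    {"tx": 0, "ty": 0, "tz": 0, "wx": 0, "wy": 0, "wz": 0, "jaw": 1},
    {"tx": -2, "ty": 0, "tz": 0, "wx": 0, "wy": 0, "wz": 0, "jaw": 1},
    {"tx": -1.5, "ty": 0, "tz": -2, "wx": 0, "wy": 0, "wz": 0, "jaw": 1},
  ],
)

```text
t: 10.05
tool_pos: [0.5381, -0.0116, 0.1094]
tool_rot: [2.367, 2.063, -0.008]
contact_force: [-0.6, -0.2, -1.0]
opening: 0.0002
```

```bash
python3 look2.py d7; python3 - <<'E'
import cv2
im=cv2.imread("pics/d7.png");cv2.imwrite("pics/d7z.png",cv2.resize(im[20:320,180:600],None,fx=1.9,fy=1.9,interpolation=2))
E
```

```text
('along -38.2 radial 61.6 z 109.4 yaw 82.1', array([-0.003, -0.005, -1.   ]), array([-0.6, -0.2, -1. ]), 10.05)
```

View pics/d7z.png

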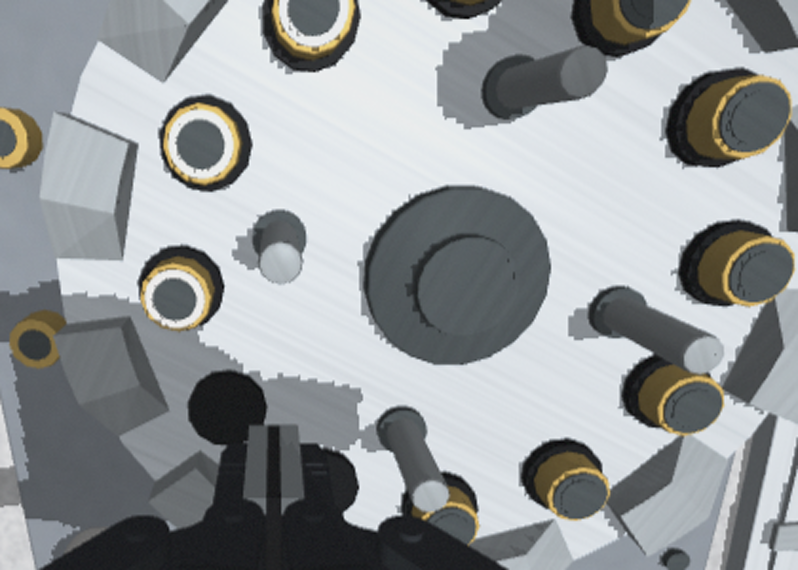

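```bash
python3 - <<'E'
from ang import *
ang("d7.npz",[(280,263),(430,495),(704,354),(584,71)])
E
```

```text
centre [0.6038 0.0197] r 0.0595 phi_a 159.81 res mm [0.34]
```

Call:
send_rows(
  series=[
    {"tx": 0, "ty": 0, "tz": -4, "wx": 0, "wy": 0, "wz": 0, "jaw": 1},
    {"tx": 0, "ty": 0, "tz": -5, "wx": 0, "wy": 0, "wz": 0, "jaw": 1},
    {"tx": -4.5, "ty": 1.5, "tz": -1, "wx": 0, "wy": 0, "wz": 0, "jaw": 1},
    {"tx": -4.5, "ty": 1.5, "tz": 0, "wx": 0, "wy": 0, "wz": 0, "jaw": 1},
    {"tx": -4.5, "ty": 1.5, "tz": 0, "wx": 0, "wy": 0, "wz": 0, "jaw": 1},
  ],
)

```text
t: 10.72
tool_pos: [0.5687, -0.1583, 0.2286]
tool_rot: [2.355, 2.049, 0.013]
contact_force: [1.3, 0.1, 0.3]
opening: 0.0001
```

Call:
send_rows(
  series=[
    {"tx": 0, "ty": 0, "tz": 0, "wx": 0, "wy": 0, "wz": 0.18, "jaw": 1},
    {"tx": 0, "ty": 0, "tz": 0, "wx": 0, "wy": 0, "wz": 0.18, "jaw": 1},
    {"tx": 0, "ty": 0, "tz": 0, "wx": 0, "wy": 0, "wz": 0.18, "jaw": 1},
    {"tx": 0, "ty": 0, "tz": 0, "wx": 0, "wy": 0, "wz": 0.18, "jaw": 1},
    {"tx": 0, "ty": 0, "tz": 0, "wx": 0, "wy": 0, "wz": 0.18, "jaw": 1},
  ],
)

```text
t: 11.35
tool_pos: [0.5697, -0.167, 0.2369]
tool_rot: [3.025, 0.765, 0.04]
contact_force: [-0.4, 0.6, -0.2]
opening: 0.0002
```

Call:
send_rows(
  series=[
    {"tx": 0, "ty": 0, "tz": 0, "wx": 0, "wy": 0, "wz": 0.1, "jaw": 1},
    {"tx": 0, "ty": 0, "tz": 0, "wx": 0, "wy": 0, "wz": 0, "jaw": 1},
  ],
)

```text
t: 11.6
tool_pos: [0.57, -0.1686, 0.24]
tool_rot: [3.06, 0.606, 0.048]
contact_force: [-0.3, 0.0, 0.2]
opening: -0.0003
```

```bash
python3 look.py e1 w
```

```text
{'ahead': np.float64(-46.00680869414826), 'right': np.float64(16.71747013288945), 'tip_up': np.float64(144.97550761425398), 'yaw': np.float64(22.408839192127417), 'zdown': array([ 0.034, -0.015, -0.999]), 'f': array([-0.277,  0.047,  0.214]), 't': 11.6} [ 0.57  -0.169  0.24 ]
```

View pics/e1w.png

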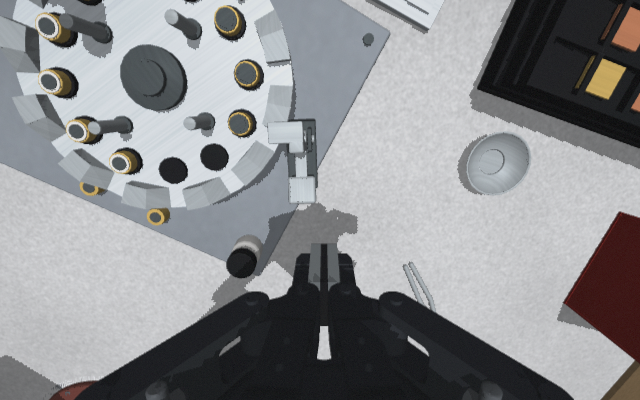

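View pics/e1.png

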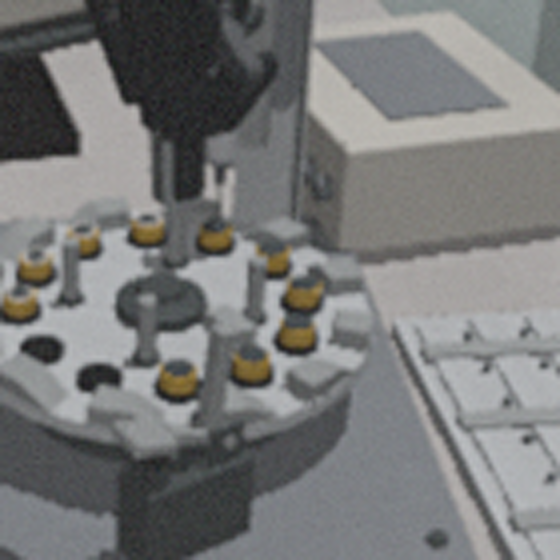

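Call:
send_rows(
  series=[
    {"tx": 0, "ty": -1.5, "tz": 1, "wx": 0.027, "wy": -0.025, "wz": -0.045, "jaw": 1},
    {"tx": 0, "ty": 0, "tz": 3, "wx": 0, "wy": 0, "wz": 0, "jaw": 1},
    {"tx": 0, "ty": 0, "tz": 0, "wx": 0, "wy": 0, "wz": 0, "jaw": 1},
  ],
)

```text
t: 12.08
tool_pos: [0.5637, -0.1529, 0.1978]
tool_rot: [-3.062, -0.691, 0.005]
contact_force: [0.3, 0.2, -0.4]
opening: -0.0001
```

```bash
python3 look.py e2 w
```

```text
{'ahead': np.float64(-45.02214933291612), 'right': np.float64(-0.1793173798601902), 'tip_up': np.float64(102.81302829621949), 'yaw': np.float64(25.451272888169566), 'zdown': array([-0.004,  0.002, -1.   ]), 'f': array([ 0.261,  0.166, -0.385]), 't': 12.075} [ 0.564 -0.153  0.198]
```

View pics/e2w.png

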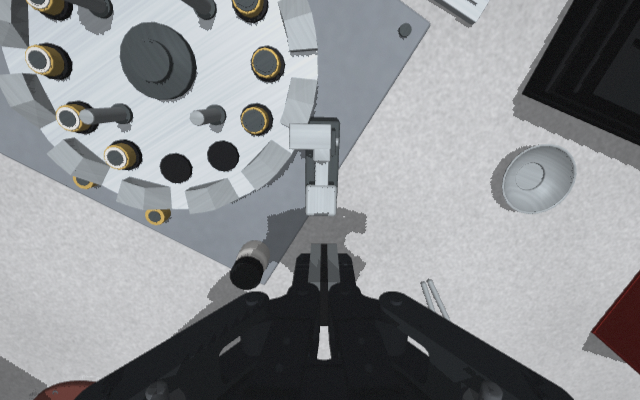

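Call:
send_rows(
  series=[
    {"tx": 0, "ty": 0, "tz": 3, "wx": 0, "wy": 0, "wz": 0, "jaw": 1},
    {"tx": 0, "ty": 0, "tz": 3, "wx": 0, "wy": 0, "wz": 0, "jaw": 1},
    {"tx": 0, "ty": 0, "tz": 1.7, "wx": 0, "wy": 0, "wz": 0, "jaw": 1},
    {"tx": 0, "ty": 0, "tz": 0, "wx": 0, "wy": 0, "wz": 0, "jaw": 1},
  ],
)

```text
t: 12.68
tool_pos: [0.57, -0.1549, 0.1297]
tool_rot: [3.057, 0.693, 0.017]
contact_force: [0.7, 0.3, -0.2]
opening: -0.0
```

```bash
python3 look.py e3
```

```text
{'ahead': np.float64(-40.21786173968229), 'right': np.float64(4.309260529978498), 'tip_up': np.float64(34.65249723577193), 'yaw': np.float64(25.559798380069093), 'zdown': array([ 0.012, -0.004, -1.   ]), 'f': array([ 0.705,  0.28 , -0.175]), 't': 12.675} [ 0.57  -0.155  0.13 ]
```

View pics/e3.png

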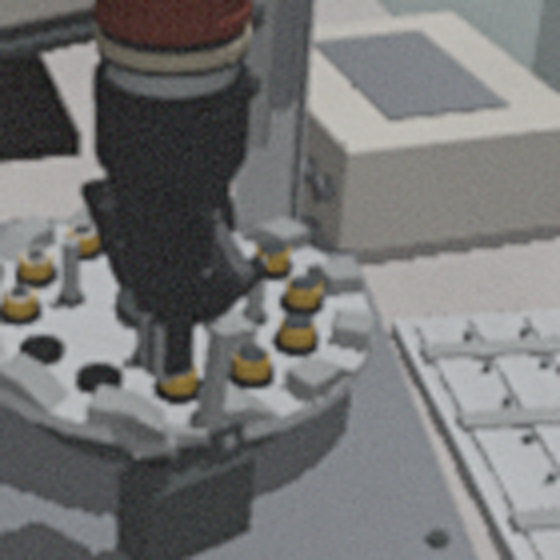

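Call:
send_rows(
  series=[
    {"tx": 0, "ty": -0.4, "tz": 1.2, "wx": 0, "wy": 0, "wz": 0, "jaw": 1},
    {"tx": 1, "ty": 0, "tz": 0, "wx": 0, "wy": 0, "wz": 0, "jaw": 1},
    {"tx": 1, "ty": 0, "tz": 0, "wx": 0, "wy": 0, "wz": 0, "jaw": 1},
    {"tx": 0.8, "ty": 0, "tz": 0, "wx": 0, "wy": 0, "wz": 0, "jaw": 1},
    {"tx": 0.8, "ty": 0, "tz": 0, "wx": 0, "wy": 0, "wz": 0, "jaw": 1},
  ],
)

```text
t: 13.35
tool_pos: [0.6056, -0.1356, 0.1225]
tool_rot: [3.053, 0.693, 0.027]
contact_force: [-1.3, 0.0, -0.1]
opening: 0.0002
```

```bash
python3 look.py e4
```

```text
{'ahead': np.float64(0.24866123816274308), 'right': np.float64(1.9322369810637077), 'tip_up': np.float64(27.47291311844382), 'yaw': np.float64(25.568900658516576), 'zdown': array([ 0.019, -0.007, -1.   ]), 'f': array([-1.279,  0.027, -0.09 ]), 't': 13.35} [ 0.606 -0.136  0.122]
```

View pics/e4.png

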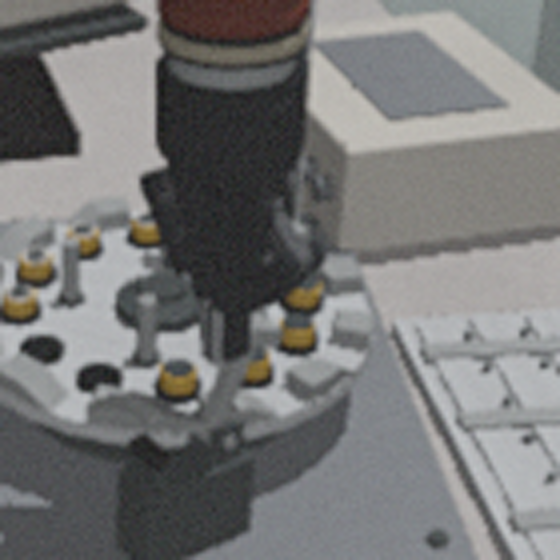

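Arm is at roughly 60°, moving well. Continue ahead.

Call:
send_rows(
  series=[
    {"tx": 0.8, "ty": -0.1, "tz": 0, "wx": 0, "wy": 0, "wz": 0, "jaw": 1},
    {"tx": 0.9, "ty": 0, "tz": 0, "wx": 0, "wy": 0, "wz": 0, "jaw": 1},
    {"tx": 1, "ty": 0, "tz": 0, "wx": 0, "wy": 0, "wz": 0, "jaw": 1},
    {"tx": 1, "ty": 0, "tz": 0, "wx": 0, "wy": 0, "wz": 0, "jaw": 1},
    {"tx": 0.3, "ty": 0, "tz": 0, "wx": 0, "wy": 0, "wz": 0, "jaw": 1},
  ],
)

```text
t: 14.02
tool_pos: [0.6451, -0.1155, 0.1234]
tool_rot: [3.053, 0.693, 0.03]
contact_force: [0.6, -0.0, 0.2]
opening: -0.0001
```

```bash
python3 look.py e5 w
```

```text
{'ahead': np.float64(44.513022799482755), 'right': np.float64(0.39031292459537625), 'tip_up': np.float64(28.36951451216131), 'yaw': np.float64(25.60172539415258), 'zdown': array([ 0.021, -0.007, -1.   ]), 'f': array([ 0.55 , -0.019,  0.191]), 't': 14.025} [ 0.645 -0.116  0.123]
```

View pics/e5.png

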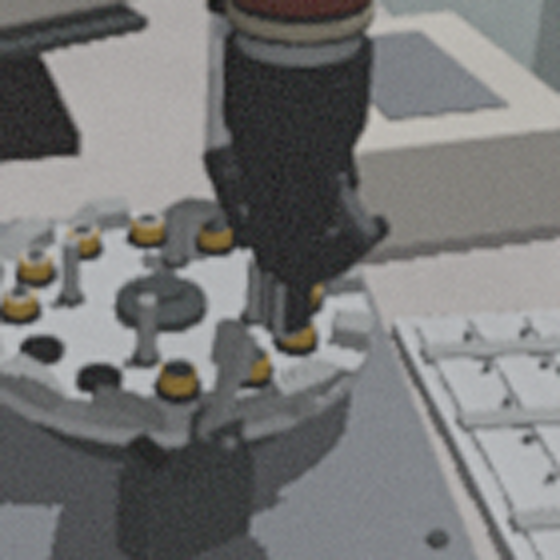

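View pics/e5w.png

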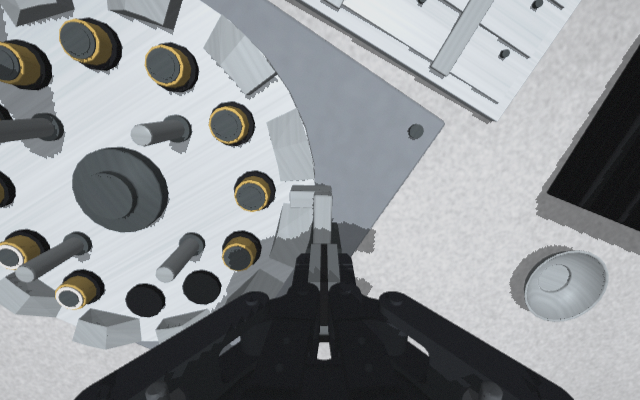

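Call:
send_rows(
  series=[
    {"tx": 0, "ty": 0, "tz": -3, "wx": 0, "wy": 0, "wz": 0, "jaw": 1},
    {"tx": 0, "ty": 0, "tz": -5, "wx": 0, "wy": 0, "wz": 0, "jaw": 1},
    {"tx": 0, "ty": 0, "tz": -5, "wx": 0.012, "wy": -0.02, "wz": 0, "jaw": 1},
    {"tx": -3, "ty": -1, "tz": -3, "wx": 0, "wy": 0, "wz": 0, "jaw": 1},
    {"tx": -3.5, "ty": -1, "tz": 0, "wx": 0, "wy": 0, "wz": -0.1, "jaw": 1},
  ],
)

```text
t: 14.75
tool_pos: [0.5728, -0.1252, 0.2869]
tool_rot: [3.022, 0.852, -0.014]
contact_force: [-1.0, 0.6, 0.1]
opening: 0.0001
```

Call:
send_rows(
  series=[
    {"tx": 0, "ty": 0, "tz": 0, "wx": 0, "wy": 0, "wz": 0, "jaw": 1},
    {"tx": 0, "ty": 0, "tz": 0, "wx": 0, "wy": 0, "wz": 0, "jaw": 1},
  ],
)

```text
t: 15.0
tool_pos: [0.5717, -0.1257, 0.2878]
tool_rot: [3.022, 0.848, -0.011]
contact_force: [0.2, -0.1, -0.6]
opening: -0.0002
```

```bash
python3 look2.py f1; python3 look.py f1s; python3 - <<'E'
import cv2
im=cv2.imread("pics/f1.png");cv2.imwrite("pics/f1z.png",cv2.resize(im[:280,120:520],None,fx=2,fy=2,interpolation=2))
E
```

```text
('along -147.3 radial 14.2 z 287.8 yaw 31.3', array([-0.006, -0.005, -1.   ]), array([ 0.2, -0.1, -0.6]), 15.0)
{'ahead': np.float64(-26.239762674679255), 'right': np.float64(-21.469656385927276), 'tip_up': np.float64(192.5190468398354), 'yaw': np.float64(31.353550633095047), 'zdown': array([-0.007, -0.004, -1.   ]), 'f': array([ 0.184, -0.099, -0.179]), 't': 15.05} [ 0.572 -0.126  0.288]
```

View pics/f1z.png

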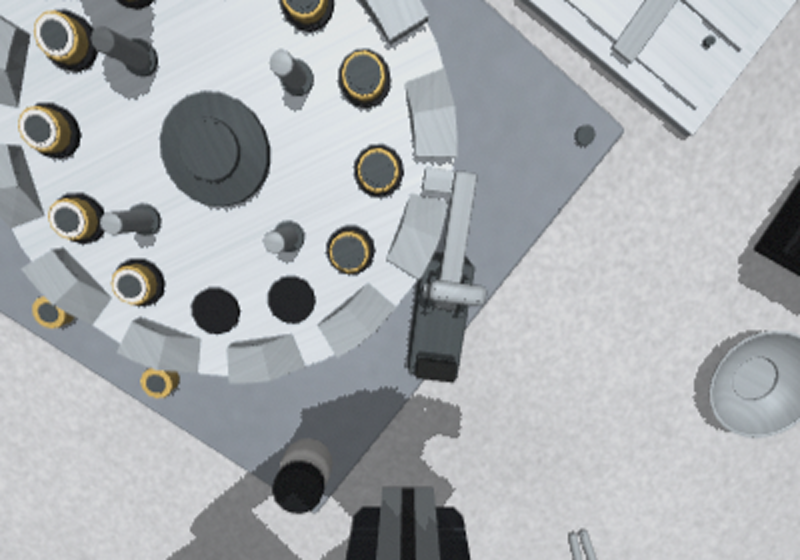

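View pics/f1s.png

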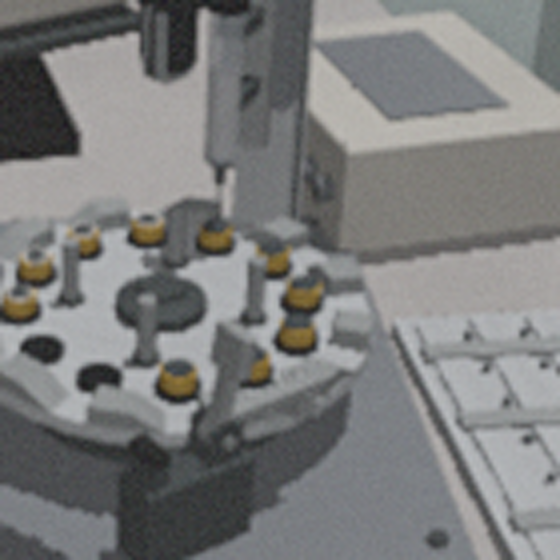

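```bash
python3 - <<'E'
from ang import *
from station import ctrl
for n,e,t in(("w2",(456,178),(446,290)),("f1",(464,174),(456,290))):
    W=dict(np.load(n+".npz"));z=lambda u,v,h:plane(W,u/2+120,v/2,h)
    print(n,z(*e,.096),z(*t,.149),np.hypot(*(z(*e,.096)-z(*t,.149))[:2]))
ang("f1.npz",[(114,223),(276,241),(282,62),(105,38)],2,120,0)
S=ctrl.get_image("side")[:,:,::-1]
a=cv2.imread("pics/side0.png")[180:260,330:420];b=S[180:260,330:420]
cv2.imwrite("pics/cmp.png",cv2.resize(np.hstack([a,b]),(790,350),interpolation=2))
E
```

```text
w2 [ 0.66532272 -0.10623694  0.096     ] [ 0.6165647  -0.12750336  0.149     ] 0.053194028789261265
f1 [ 0.66502889 -0.10584461  0.096     ] [ 0.61575856 -0.12777518  0.149     ] 0.05393065124045072
centre [0.6052 0.0176] r 0.0595 phi_a 160.02 res mm [0.77]
```

View pics/cmp.png

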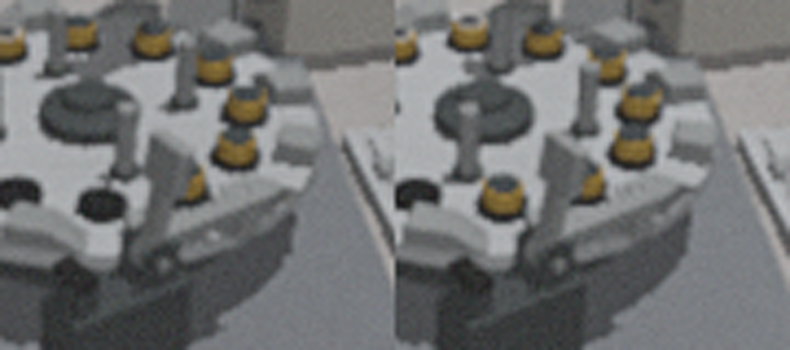

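```bash
python3 -c "
from station import ctrl
print(ctrl.finish_job())"
```

```text
the job is handed in; nothing more can be done
None
```

The dial is turned back one notch, the pawl is home in it, and the job is handed in at about 15 s on the robot clock. I used only the closed fingertips to push. They threw the pawl over by its tab, pushed peg_a to turn the dial, and tipped the pawl forward again. The arm then backed off clear of the fixture.

**Last checks:**
- **Dial:** wrist pictures taken before and after the push give 0.495 rad backward from where it stood. The final picture, with the pawl down, gives 0.49.
- **Pawl:** the tab and the end of the arm measure within about 1 mm of where they were at the start, which is well under 0.07 rad of lift. The side view looks the same as at the start.
- **Forces:** all force readings returned with the moves were under about 2 N.
- **Loose things:** I saw none of them move, but I did not measure their final positions one by one.

**One disagreement:** in the pictures the shut fingertips ended about 10 mm behind the tool point, not 11 mm ahead of it as stated. I set the heights by the pictures, and the contacts agreed with that.

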